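Transfer a row of lab containers to the other rack in mirrored order

ROBOT

A 7-joint arm with a two-finger parallel gripper is mounted at the origin on a cart in front of the work surface, level with it; the furniture and walls round the work are solid. World frame = base frame: x ahead of the robot, y to its left, z up, the work surface at z = 0. Lengths are in mm, angles in rad, forces in N, time in s.
With the tool pointing down it reaches from about 425 to 975 mm from the base axis. Payload 16.7 kg.
Tool frame: the origin (TCP) lies at the very end of the fingers, on their centre line; the grasp point (between the pads) lies arm.hold_point_z behind it (arm.hold_point_z is the distance from the TCP to the grasp point, in mm); y points along the fingers, z is the direction in which the jaws open and shut, and the axes are right-handed (so a half turn about y gives the same grasp; the last joint's range is limited). The gripper opens to 85 mm and grips with 20 to 120 N. Pads are 22 mm wide; open, the fingers measure 114 mm over their backs; the gripper's body (76 mm by 85 mm) begins 54 mm behind the grasp point. The pads swing forward as they close: fully open they stand 13 mm farther back than shut.
Start: joints at [-0.847, 0.426, 0.074, 1.606, -0.034, 1.111, -0.067], TCP at [517.554, 433.258, 210.302] pointing down, gripper open.
Joint ranges: [-2.85, 2.85], [-0.5, 2.14], [-1.23, 1.37], [0.21, 2.46], [-1.02, 4.16], [0.16, 2.05], [-2.73, 2.73]. Speed limits (rad/s): [1.89, 1.89, 2.39, 2.39, 3.01, 3.01, 3.01].

INTERFACE

Orientations are given as a rotation vector (axis times angle).
In Python, from cell import arm, read_camera gives the robot as it stands.
- The arm moves only by the tool step_arm, never from a script. Its argument "series" is a list of rows, each a list of 3 entries, a list of its own where there are three numbers: the opening, from -1 (shut) to 1 (fully open), then the shift along the tool's x, y, z in mm, then the turn, a rotation vector about the tool's x, y, z in degrees. A call has exactly 5 rows; each row shifts and turns the commanded pose from where the row before left it, along the tool's axes as they then stand; what a row does not reach is not made up. A row lasts 1/8 s, in which the tool goes at most 62.5 mm and 10.7 degrees, less where a joint would pass 70% of its speed; a pose out of reach is approached as far as the arm can. A call is refused whole if a number of a shift passes 62.5 or a number of a turn 10.7, either way. A call with a gripper value outside its range is refused whole. The fingers move at their own pace and stop on an object; "force" is the grip in N (left out, the last holds). Time passes only in rows, so rows that do not move let the fingers close, or fill a call up. It gives the time, the measured TCP pose, the force and the opening at its end, in the units of the state.
- arm.state(): the state, without advancing time (a new reading comes with each control period).
- read_camera(name): name is "scene" or "top" or "wrist"; returns a dict with "image" (400x640x3 uint8, blue, green, red), "range_z" (400x640 float32, mm along the optical axis (not along the pixel's ray), 0 where there is no reading), "mtx" (3x3 intrinsics, pixels), "R" (3x3) and "t" (3): a world point X has camera coordinates R X + t; the wrist camera has in their place "mount" (4x4, takes a point from camera to tool coordinates, whose origin is the TCP and whose axes are the tool frame's). Camera axes: x right, y down, z forward; pixel columns grow to the right and rows downward; lengths in mm; the calibration is good to about 2 mm. A picture is of the moment at which its call begins: read the wrist's pose just before it.
- arm.sign_off(): hands the job in, once; it reports no verdict.
The state is a dict: "clock": time; "q": joint angles; "dq": joint speeds; "joint_efforts": joint torques, N m; "position": TCP position; "ee_rot": TCP orientation; "wrist_force": force on the tool from outside, world axes, zero at the start; "ft_torque": the same for the moment, N m; "gripper_width": finger opening in mm.
Only numpy, scipy, OpenCV 4.12 (cv2) and the standard library are available. Lean on these libraries where they do the work, as an engineer would, in place of code of your own. Each camera call takes 0.05 s, during which the arm holds its last target.

TASK

Move the red-lidded cup, the yellow-lidded cup, the amber pot and the blue-capped bottle from the grey rack to the blue rack, one to a compartment, in reverse order: seen from the robot, the one that stood leftmost in the grey rack goes into the rightmost compartment of the blue rack, the second from the left into the second from the right, and so on (the coloured tabs on the grey rack stay and keep showing the old order). Set each one down upright on the floor of its compartment, without dropping it or tipping it over, and let go of it.

Things in the scene. Friction and masses are not known exactly. Their poses are not given: they have to be found in the camera images.
- red_cup_mid (a point): sample cup with a red screw lid: white body 42 mm across, red lid 49 mm across from 45 to 60 mm up; 60 mm tall, 60 g. It stands upright in one compartment of the grey rack at the start, at any turn about its axis; its neighbours stand 70 mm away centre to centre, so close the fingers across the row. Loose. Point: its centre, half-way up; z up.
- yellow_cup_mid (a point): sample cup with a yellow screw lid: white body 42 mm across, yellow lid 49 mm across from 45 to 60 mm up; 60 mm tall, 60 g. It stands upright in one compartment of the grey rack at the start, at any turn about its axis; its neighbours stand 70 mm away centre to centre, so close the fingers across the row. Loose. Point: its centre, half-way up; z up.
- amber_pot_mid (a point): amber-brown pot with a white lid: body 40 mm across, lid 39 mm across from 61 to 75 mm up; 75 mm tall, 70 g. It stands upright in one compartment of the grey rack at the start, at any turn about its axis; its neighbours stand 70 mm away centre to centre, so close the fingers across the row. Loose. Point: its centre, half-way up; z up.
- blue_bottle_mid (a point): white bottle with a blue cap: body 44 mm across up to about 90 mm, cap 33 mm across from 93 to 115 mm up; 115 mm tall, 120 g. It stands upright in one compartment of the grey rack at the start, at any turn about its axis; its neighbours stand 70 mm away centre to centre, so close the fingers across the row. Loose. Point: its centre, half-way up; z up.
- tab_red: red plastic index tab, 36 mm along y, 18 mm along x, 8 mm high, fixed on the front ledge of the grey rack 49 mm in front (-x of the rack) of the compartment in which the red cup stands at the start; it stays there and so keeps showing that compartment. Origin: centre of its underside, 8 mm above the bench; axes as the grey rack's
- tab_yellow: yellow plastic index tab, 36 mm along y, 18 mm along x, 8 mm high, fixed on the front ledge of the grey rack 49 mm in front (-x of the rack) of the compartment in which the yellow cup stands at the start; it stays there and so keeps showing that compartment. Origin: centre of its underside, 8 mm above the bench; axes as the grey rack's
- tab_amber: white plastic index tab, 36 mm along y, 18 mm along x, 8 mm high, fixed on the front ledge of the grey rack 49 mm in front (-x of the rack) of the compartment in which the amber pot stands at the start; it stays there and so keeps showing that compartment. Origin: centre of its underside, 8 mm above the bench; axes as the grey rack's
- tab_blue: blue plastic index tab, 36 mm along y, 18 mm along x, 8 mm high, fixed on the front ledge of the grey rack 49 mm in front (-x of the rack) of the compartment in which the blue bottle stands at the start; it stays there and so keeps showing that compartment. Origin: centre of its underside, 8 mm above the bench; axes as the grey rack's
- grey_rack: grey plastic rack, full at the start, tabs on its ledge: 284 mm along y, 78 along x, walls 4 mm thick and 14 to 16 high; four open compartments in a row, 70 (x) x 66 (y) mm inside, at x 0, y +105, +35, -35, -105 mm, floor 4 mm above the bench; ledge 8 mm high along the front. Origin: on the bench under the row's middle; x away from the robot, y to its left, turned up to 0.35 rad. Fixed
- blue_rack: blue rack, empty at the start: 284 mm along y, 78 along x, walls 4 mm thick and 14 to 16 high; four open compartments in a row, 70 (x) x 66 (y) mm inside, at x 0, y +105, +35, -35, -105 mm, floor 4 mm above the bench; ledge 8 mm high along the front. Origin: on the bench under the row's middle; x away from the robot, y to its left, turned up to 0.35 rad. Fixed
Not all that is in view belongs to the job. Leave any pink, purple or turquoise look-alike of the part that bears amber_pot_mid alone.

How it is judged (in metres and radians):
At the end, for the whole second after the job is handed in: Each container stands upright (0.1 rad) on the floor (6 mm) of the blue rack compartment mirroring its old one in the grey rack (k-th from left there, k-th from right here), within 15 mm of its centre along the row and 18 mm across, released and at rest (((y of tab_red in the frame of grey_rack between 0.085 and 0.125 m and y of red_cup_mid in the frame of blue_rack between -0.12 and -0.09 m) or (y of tab_red in the frame of grey_rack between 0.015 and 0.055 m and y of red_cup_mid in the frame of blue_rack between -0.05 and -0.02 m) or (y of tab_red in the frame of grey_rack between -0.055 and -0.015 m and y of red_cup_mid in the frame of blue_rack between 0.02 and 0.05 m) or (y of tab_red in the frame of grey_rack between -0.125 and -0.085 m and y of red_cup_mid in the frame of blue_rack between 0.09 and 0.12 m)) and x of red_cup_mid in the frame of blue_rack between -0.018 and 0.018 m and z of red_cup_mid in the frame of blue_rack between 0.028 and 0.04 m and angle between each of red_cup_mid, yellow_cup_mid, amber_pot_mid, blue_bottle_mid's own z axis and vertical below 0.1 rad and linear speed of each of red_cup, yellow_cup, amber_pot, blue_bottle below 0.02 m/s and contact force between each of red_cup, yellow_cup, amber_pot, blue_bottle and the fingers below 0.1 N and ((y of tab_yellow in the frame of grey_rack between 0.085 and 0.125 m and y of yellow_cup_mid in the frame of blue_rack between -0.12 and -0.09 m) or (y of tab_yellow in the frame of grey_rack between 0.015 and 0.055 m and y of yellow_cup_mid in the frame of blue_rack between -0.05 and -0.02 m) or (y of tab_yellow in the frame of grey_rack between -0.055 and -0.015 m and y of yellow_cup_mid in the frame of blue_rack between 0.02 and 0.05 m) or (y of tab_yellow in the frame of grey_rack between -0.125 and -0.085 m and y of yellow_cup_mid in the frame of blue_rack between 0.09 and 0.12 m)) and x of yellow_cup_mid in the frame of blue_rack between -0.018 and 0.018 m and z of yellow_cup_mid in the frame of blue_rack between 0.028 and 0.04 m and ((y of tab_amber in the frame of grey_rack between 0.085 and 0.125 m and y of amber_pot_mid in the frame of blue_rack between -0.12 and -0.09 m) or (y of tab_amber in the frame of grey_rack between 0.015 and 0.055 m and y of amber_pot_mid in the frame of blue_rack between -0.05 and -0.02 m) or (y of tab_amber in the frame of grey_rack between -0.055 and -0.015 m and y of amber_pot_mid in the frame of blue_rack between 0.02 and 0.05 m) or (y of tab_amber in the frame of grey_rack between -0.125 and -0.085 m and y of amber_pot_mid in the frame of blue_rack between 0.09 and 0.12 m)) and x of amber_pot_mid in the frame of blue_rack between -0.018 and 0.018 m and z of amber_pot_mid in the frame of blue_rack between 0.0355 and 0.0475 m and ((y of tab_blue in the frame of grey_rack between 0.085 and 0.125 m and y of blue_bottle_mid in the frame of blue_rack between -0.12 and -0.09 m) or (y of tab_blue in the frame of grey_rack between 0.015 and 0.055 m and y of blue_bottle_mid in the frame of blue_rack between -0.05 and -0.02 m) or (y of tab_blue in the frame of grey_rack between -0.055 and -0.015 m and y of blue_bottle_mid in the frame of blue_rack between 0.02 and 0.05 m) or (y of tab_blue in the frame of grey_rack between -0.125 and -0.085 m and y of blue_bottle_mid in the frame of blue_rack between 0.09 and 0.12 m)) and x of blue_bottle_mid in the frame of blue_rack between -0.018 and 0.018 m and z of blue_bottle_mid in the frame of blue_rack between 0.0555 and 0.0675 m); the robot touches nothing.
It fails at once if a container is tipped over (leans more than 45 degrees) (angle between any of red_cup_mid, yellow_cup_mid, amber_pot_mid, blue_bottle_mid's own z axis and vertical above 0.785 rad).
It fails at once if a container is dropped (falls freely by more than about 4 cm) ((contact force between red_cup and anything else below 0.01 N and linear speed of red_cup above 0.9 m/s) or (contact force between yellow_cup and anything else below 0.01 N and linear speed of yellow_cup above 0.9 m/s) or (contact force between amber_pot and anything else below 0.01 N and linear speed of amber_pot above 0.9 m/s) or (contact force between blue_bottle and anything else below 0.01 N and linear speed of blue_bottle above 0.9 m/s)).
It also fails if it takes over 115 s, if anything falls off the work surface, if the arm or the gripper's body presses on something with over 40 N, if the wrist force passes 120 N, or if a joint passes its speed limit or range.

## Working session

There is one attempt and no reset: what is moved stays moved. The work goes in short steps, Python scripts to look and compute and a tool call to move; the robot and the scene stay as the last step left them, time stands still between calls to the robot, and variables do not carry over. Pictures are saved under pics/ and viewed, and the job is handed in when it is done.

Besides the shell and the picture viewer there is one more tool, called after "Request:" by a JSON object that holds its "api" and its "payload", one argument or row to a line. step_arm: Moves the arm, as the interface text tells. Its arguments: {"type":"object","properties":{"series":{"type":"array"},"force":{"type":"number"}},"required":["series"]}

```bash
ls; mkdir -p pics; python3 - <<'E'
from cell import arm, read_camera
import cv2,numpy as np
print(arm.state()); print(arm.hold_point_z)
for n in ("scene","top","wrist"):
    d=read_camera(n); cv2.imwrite(f"pics/{n}0.png",d["image"]); np.savez(f"{n}0.npz",**d)
    print(n,d["mtx"].tolist(),{k:np.round(d[k],3).tolist() for k in ("R","t","mount") if k in d})
E
```

```text
pics
{'clock': 0.0, 'q': array([-0.84650313,  0.42675526,  0.0738274 ,  1.60660678, -0.0340645 ,
        1.11082687, -0.06712422]), 'dq': array([ 0.00057505, -0.00123302, -0.00159579, -0.00039346, -0.00035797,
       -0.00023556, -0.00097116]), 'joint_efforts': array([ 9.71482659e-04, -9.49823642e+01,  3.76165420e+00, -4.63506067e+01,
        1.95029896e-02,  1.03644066e-02,  1.86276714e-05]), 'position': array([517.24556063, 432.98974237, 209.5945247 ]), 'ee_rot': array([-1.46222071,  0.68275707, -0.68202705]), 'wrist_force': array([ 0.34307453, -0.58837475, -0.03969238]), 'ft_torque': array([-0.01987078,  0.03343789,  0.05769591]), 'gripper_width': 85.54672956660332}
18.700000000000003
scene [[513.6098192678954, 0.0, 309.5967150571357], [0.0, 513.6098192678954, 199.93479661147546], [0.0, 0.0, 1.0]] {'R': [[0.464, -0.886, 0.009], [-0.52, -0.28, -0.807], [0.717, 0.369, -0.591]], 't': [-237.294, 324.919, 869.173]}
top [[391.46175160604156, 0.0, 313.61581557565387], [0.0, 391.46175160604156, 207.3137927911951], [0.0, 0.0, 1.0]] {'R': [[0.004, -1.0, 0.005], [-0.987, -0.004, -0.163], [0.163, -0.004, -0.987]], 't': [2.919, 543.349, 997.747]}
wrist [[347.6398710191624, 0.0, 326.4691467275319], [0.0, 347.6398710191624, 195.8792345924776], [0.0, 0.0, 1.0]] {'mount': [[-0.001, 0.948, 0.318, -82.036], [-0.0, -0.318, 0.948, -163.311], [1.0, 0.001, 0.001, 0.391], [0.0, 0.0, 0.0, 1.0]]}
```

View pics/top0.png

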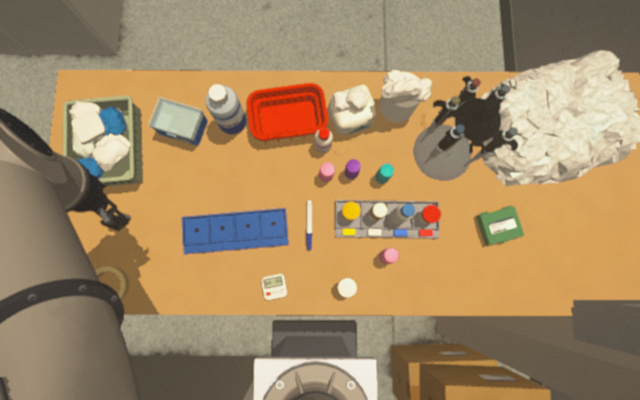

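View pics/scene0.png

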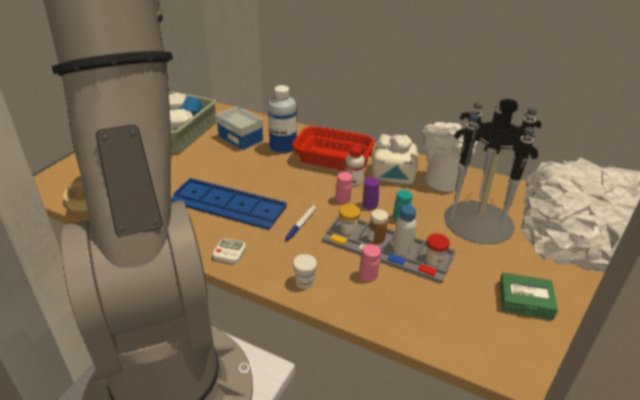

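View pics/wrist0.png

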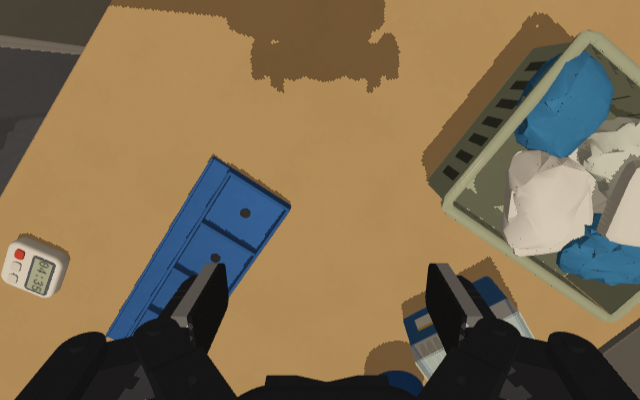

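Grey rack in top view, left to right: yellow cup (351,211), amber pot with white lid (379,211), blue-capped bottle (407,212), red cup (431,214). Tabs are in the same order: yellow, white, blue, red. The blue rack is at about (235,231). Look-alikes for the amber pot are pink (327,170) and (390,256), purple (353,168) and turquoise (386,173). There is also a separate white pot at (346,288).

```bash
cat > h.py <<'E'
import numpy as np,cv2
from scipy.spatial.transform import Rotation as R
def cloud(d):
    z=d["range_z"].astype(float);K=d["mtx"];v,u=np.mgrid[:z.shape[0],:z.shape[1]]
    c=np.stack([(u-K[0,2])/K[0,0]*z,(v-K[1,2])/K[1,1]*z,z],-1)
    if "R" in d: X=(c-d["t"])@d["R"]
    else:
        T=d["pose"];X=(c@d["mount"][:3,:3].T+d["mount"][:3,3])@R.from_rotvec(d["pose"][3:]).as_matrix().T+d["pose"][:3]
    X[z==0]=np.nan
    return X
def hsv(d): return cv2.cvtColor(d["image"],cv2.COLOR_BGR2HSV)
def snap(n):
    from cell import arm,read_camera
    s=arm.state();d=read_camera(n)
    if n=="wrist": d["pose"]=np.r_[s["position"],s["ee_rot"]]
    return d
E
python3 - <<'E'
from h import *
np.set_printoptions(precision=1,suppress=True)
from cell import arm
s=arm.state();print(R.from_rotvec(s["ee_rot"]).as_matrix())
cr=[]
for n in("top","scene"):
    d=dict(np.load(n+"0.npz"));X=cloud(d);H=hsv(d)
    print(n,"table z",np.nanmedian(X[...,2]))
    inr=(X[...,0]>380)&(X[...,0]<800)&(X[...,1]<-20)&(X[...,1]>-340)
    for nm,lo,hi in(("red",0,6),("yel",22,32),("blue",100,115)):
        m=((H[...,0]>=lo)&(H[...,0]<=hi)|((nm=="red")&(H[...,0]>174)))&(H[...,1]>150)&(H[...,2]>80)&inr
        k,l,st,ce=cv2.connectedComponentsWithStats(m.astype(np.uint8))
        for i in range(1,k):
            if st[i,4]>12:
                P=X[l==i];print(nm,ce[i],st[i,4],np.nanmedian(P,0),"top z",np.nanpercentile(P[:,2],90), "min",np.nanmin(P[:,:2],0),"max",np.nanmax(P[:,:2],0))
    m=(H[...,0]>=100)&(H[...,0]<=122)&(H[...,1]>120)&(X[...,0]>380)&(X[...,0]<650)&(X[...,1]>50)&(X[...,1]<420)&(X[...,2]<40)
    k,l,st,ce=cv2.connectedComponentsWithStats(m.astype(np.uint8));i=1+st[1:,4].argmax()
    P=X[l==i];P=P[~np.isnan(P[:,0])]; r=cv2.minAreaRect(P[:,:2].astype(np.float32));print("bluerack",st[i,4],r,np.percentile(P[:,2],[5,25,50,75,95]))
d=dict(np.load("top0.npz"));cv2.imwrite("pics/crop1.png",cv2.resize(d["image"][190:310,320:450],None,fx=5,fy=5,interpolation=2))
E
```

```text
[[ 0.6 -0.   0.8]
 [-0.8 -0.   0.6]
 [ 0.  -1.  -0. ]]
top table z 1.2139846369733185
red [325.6 130.5] 67 [733.7 -25.1 103.7] top z 106.65202066944344 min [715.2 -35.3] max [785.5 -20.7]
red [430.9 213.5] 254 [ 524.2 -300.8   64.4] top z 67.03027213451904 min [ 502.3 -333.6] max [ 554.8 -277.9]
red [425.5 232.4] 80 [ 481.1 -297.4   16.9] top z 19.672227331802617 min [ 473.2 -316.6] max [ 489.9 -280.7]
yel [350.9 210.2] 227 [533.1 -92.3  64.2] top z 66.82986826372878 min [ 511.9 -113.4] max [555.2 -71.2]
yel [348.5 231.4] 71 [483.1 -90.5  17.2] top z 20.126618065086223 min [ 474.7 -104.9] max [491.1 -74.4]
bluerack 3314 ((484.0383605957031, 220.69766235351562), (94.04689025878906, 277.8376770019531), 5.3204665184021) [ 2.   4.1  5.9  8.3 15.1]
scene table z 16.70465084410735
red [357.7 151.5] 66 [724.2 -26.6  99.8] top z 105.95391662120878 min [714.1 -33.8] max [742.4 -20. ]
red [365.7 154.9] 30 [787.9 -28.   56.6] top z 60.40428774770571 min [772. -32.] max [799.1 -20.8]
red [437.7 242.3] 314 [ 516.9 -303.3   63.4] top z 65.56741985632691 min [ 499.3 -325.3] max [ 546.1 -280.6]
red [427.3 269.3] 119 [ 477.2 -300.2   16.4] top z 18.51505989662068 min [ 468.8 -316.7] max [ 490.5 -282. ]
yel [338.2 238.6] 73 [479.  -90.3  16.3] top z 18.313752629126025 min [ 471.4 -107.1] max [489.3 -73.2]
blue [396.3 258.6] 63 [ 478.6 -230.4   16.7] top z 18.347666425818637 min [ 470.5 -245.3] max [ 485.6 -215.2]
bluerack 2677 ((483.01068115234375, 219.65025329589844), (105.93280792236328, 285.53216552734375), 5.07465124130249) [ 2.9  5.   7.1 10.3 15.9]
```

View pics/crop1.png

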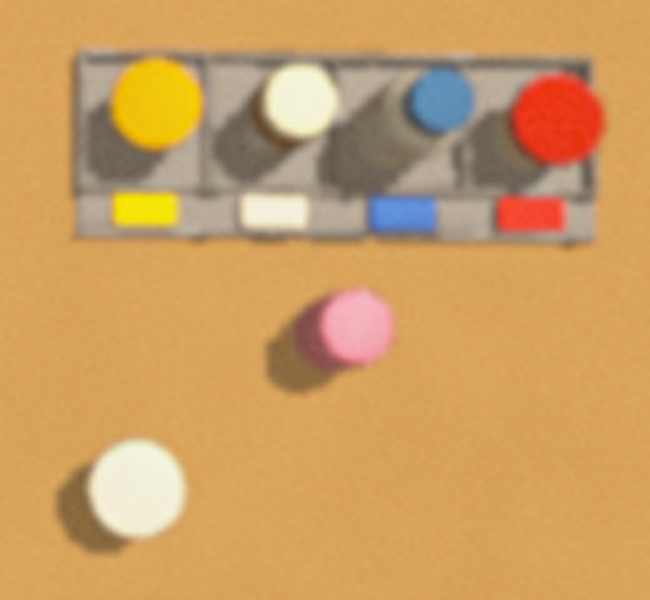

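```bash
cat >> h.py <<'E'
def where():
    from cell import arm
    s=arm.state();M=R.from_rotvec(s["ee_rot"]).as_matrix()
    print("t",round(s["clock"],2),"pos",s["position"].round(1),"yaw(z)deg",np.degrees(np.arctan2(M[1,2],M[0,2])).round(2),"tilt y",M[:2,1].round(4),"zz",M[2,2].round(4),"F",s["wrist_force"].round(1),"w",round(s["gripper_width"],1))
    return s,M
def to(p):
    s,M=where();d=M.T@(np.array(p)-s["position"]);print("tool shift to",p,d.round(1))
E
python3 -c "
from h import *
where()"
```

```text
t 0.15 pos [517.3 433.1 209.8] yaw(z)deg 39.93 tilt y [-0.0008 -0.0007] zz -0.001 F [-0.2  0.3 -0.1] w 85.3
```

Request:
{"api": "step_arm", "payload": {
  "series": [
    [1,[0,-20,0],[0,10,0]],
    [1,[0,-20,0],[0,10,0]],
    [1,[0,-20,0],[0,10,0]],
    [1,[0,-20,0],[0,10,0]],
    [1,[40,0,0],[0,0,0]]
  ]
}}

```text
clock: 0.78
position: [516.9, 395.8, 291.0]
ee_rot: [-1.207, 1.21, -1.209]
wrist_force: [0.8, -0.9, -0.4]
gripper_width: 85.6
```

Request:
{"api": "step_arm", "payload": {
  "series": [
    [1,[45,0,-5],[0,0,0]],
    [1,[45,0,-5],[0,0,0]],
    [1,[45,0,-5],[0,0,0]],
    [1,[40,0,-5],[0,0,0]],
    [1,[0,0,0],[0,0,0]]
  ]
}}

```text
clock: 1.4
position: [497.4, 215.2, 290.7]
ee_rot: [-1.206, 1.213, -1.213]
wrist_force: [0.4, 0.4, -0.2]
gripper_width: 85.1
```

Request:
{"api": "step_arm", "payload": {
  "series": [
    [1,[0,0,0],[0,0,0]],
    [1,[0,0,0],[0,0,0]],
    [1,[0,0,0],[0,0,0]],
    [1,[0,0,0],[0,0,0]],
    [1,[0,0,0],[0,0,0]]
  ]
}}

```text
clock: 2.02
position: [497.3, 218.4, 290.2]
ee_rot: [-1.209, 1.21, -1.21]
wrist_force: [0.0, 0.2, 0.1]
gripper_width: 85.2
```

```bash
python3 - <<'E'
from h import *
where()
d=snap("wrist");np.savez("w1.npz",**d);cv2.imwrite("pics/w1.png",d["image"])
E
```

```text
t 2.02 pos [497.3 218.4 290.2] yaw(z)deg -0.05 tilt y [-0.0002 -0.0002] zz -0.0002 F [0.  0.2 0.1] w 85.2
```

View pics/w1.png

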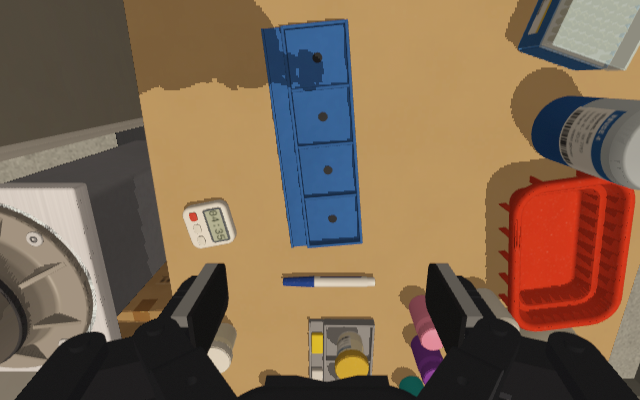

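The whole blue rack is visible, with dark dots at the compartment centres, roughly (317,58), (323,117), (328,170) and (332,218). I'll measure these and then look at the grey rack.

```bash
python3 - <<'E'
from h import *
np.set_printoptions(precision=1,suppress=True)
d=dict(np.load("w1.npz"));X=cloud(d);g=cv2.cvtColor(d["image"],cv2.COLOR_BGR2GRAY);H=hsv(d)
K=d["mtx"];M=R.from_rotvec(d["pose"][3:]).as_matrix()
for u,v in((317,58),(323,117),(328,170),(332,218)):
    w=g[v-8:v+9,u-8:u+9].astype(float);t=np.percentile(w,3);m=(w<np.median(w)*0.75)
    l=cv2.connectedComponents(m.astype(np.uint8))[1];c=l==l[8,8]
    vv,uu=np.nonzero(c);uc,vc=uu.mean()+u-8,vv.mean()+v-8
    r=np.array([(uc-K[0,2])/K[0,0],(vc-K[1,2])/K[1,1],1])
    o=M@d["mount"][:3,3]+d["pose"][:3];rw=M@d["mount"][:3,:3]@r
    p=o+rw*(4-o[2])/rw[2];print(uc,vc,c.sum(),"ray@z4",p,"depth",X[v,u])
m=(H[...,0]>=100)&(H[...,0]<=122)&(H[...,1]>120)&(X[...,0]>380)&(X[...,0]<650)&(X[...,1]>50)&(X[...,1]<420)&(X[...,2]<40)
k,l,st,ce=cv2.connectedComponentsWithStats(m.astype(np.uint8));i=1+st[1:,4].argmax()
P=X[l==i];P=P[~np.isnan(P[:,0])];print(cv2.minAreaRect(P[:,:2].astype(np.float32)))
P=P[P[:,2]>11.5];print("walls",cv2.minAreaRect(P[:,:2].astype(np.float32)),np.percentile(P[:,2],[50,95]))
to([500,-190,300])
E
```

```text
315.75 58.70833333333333 48 ray@z4 [484.6 324.1   4. ] depth [486.2 324.9   4.3]
322.37142857142857 116.24285714285715 70 ray@z4 [492.4 256.2   4. ] depth [493.2 255.4   4.7]
327.43859649122805 169.6315789473684 57 ray@z4 [498.9 186.7   4. ] depth [499.6 186.1   3.6]
332.05555555555554 218.2037037037037 54 ray@z4 [505.4 117.    4. ] depth [505.3 117.3   4. ]
((484.17291259765625, 220.445068359375), (100.15493774414062, 282.3086853027344), 5.227750301361084)
walls ((484.3594665527344, 220.4460906982422), (99.66754913330078, 282.364013671875), 5.287622928619385) [14.7 16.6]
t 2.08 pos [497.3 218.4 290.3] yaw(z)deg -0.06 tilt y [-0. -0.] zz -0.0001 F [ 0.3 -0.3  0.5] w 85.2
tool shift to [500, -190, 300] [408.4  -9.7   3.1]
```

Request:
{"api": "step_arm", "payload": {
  "series": [
    [1,[50,-10,3],[0,0,0]],
    [1,[50,0,0],[0,0,0]],
    [1,[50,0,0],[0,0,0]],
    [1,[50,0,0],[0,0,0]],
    [1,[50,0,0],[0,0,0]]
  ]
}}

```text
clock: 2.7
position: [499.8, -33.3, 300.5]
ee_rot: [-1.208, 1.21, -1.21]
wrist_force: [0.3, 0.1, 0.5]
gripper_width: 85.8
```

Request:
{"api": "step_arm", "payload": {
  "series": [
    [1,[50,0,0],[0,0,0]],
    [1,[50,0,0],[0,0,0]],
    [1,[40,0,0],[0,0,0]],
    [1,[10,0,0],[0,0,0]],
    [1,[0,0,0],[0,0,0]]
  ]
}}

```text
clock: 3.32
position: [499.8, -181.7, 300.2]
ee_rot: [-1.208, 1.211, -1.211]
wrist_force: [-1.1, 0.7, 0.5]
gripper_width: 85.5
```

Request:
{"api": "step_arm", "payload": {
  "series": [
    [1,[0,0,0],[0,0,0]],
    [1,[0,0,0],[0,0,0]],
    [1,[0,0,0],[0,0,0]],
    [1,[0,0,0],[0,0,0]],
    [1,[0,0,0],[0,0,0]]
  ]
}}

```text
clock: 3.95
position: [499.8, -181.6, 300.3]
ee_rot: [-1.209, 1.21, -1.21]
wrist_force: [-0.1, -0.4, -0.9]
gripper_width: 85.8
```

```bash
python3 - <<'E'
from h import *
where()
d=snap("wrist");np.savez("w2.npz",**d);cv2.imwrite("pics/w2.png",d["image"])
E
```

```text
t 3.95 pos [ 499.8 -181.6  300.3] yaw(z)deg -0.06 tilt y [-0.  0.] zz -0.0 F [-0.1 -0.4 -0.9] w 85.8
```

View pics/w2.png

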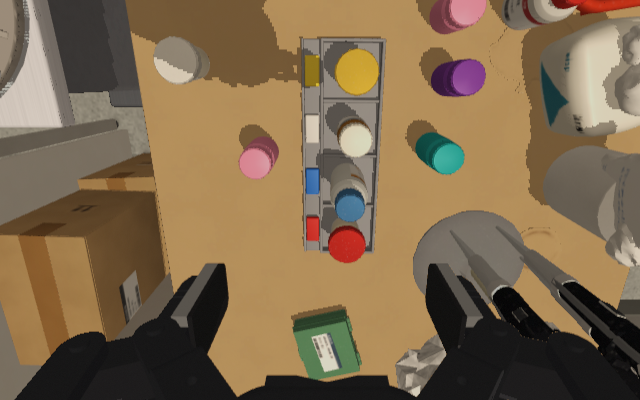

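The wrist view shows lids yellow (357,71), white on a brown body (355,138), blue (350,204) and red (347,244). Their tabs sit alongside in the same order.

```bash
python3 - <<'E'
from h import *
np.set_printoptions(precision=1,suppress=True)
d=dict(np.load("w2.npz"));X=cloud(d);H=hsv(d)
K=d["mtx"];M=R.from_rotvec(d["pose"][3:]).as_matrix();o=M@d["mount"][:3,3]+d["pose"][:3]
S=d["image"].reshape(-1)
dt=dict(np.load("top0.npz"));Xt=cloud(dt);ds=dict(np.load("scene0.npz"));Xs=cloud(ds)
for nm,(u,v),zt in(("yel",(357,71),64),("amb",(355,138),79),("blu",(350,204),119),("red",(347,244),64)):
    z0=np.nanmedian(X[v-3:v+4,u-3:u+4,2])
    m=((abs(X[...,2]-z0)<5)&(np.hypot(np.arange(640)[None]-u,np.arange(400)[:,None]-v)<35)).astype(np.uint8)
    l=cv2.connectedComponents(m)[1];c=(l==l[v,u]).astype(np.uint8)
    (uc,vc),rad=cv2.minEnclosingCircle(cv2.findContours(c,0,2)[0][0])
    r=M@d["mount"][:3,:3]@np.array([(uc-K[0,2])/K[0,0],(vc-K[1,2])/K[1,1],1]);p=o+r*(zt-o[2])/r[2]
    P=X[c>0];a=(P[:,:2].min(0)+P[:,:2].max(0))/2
    out=[]
    for Y in(Xt,Xs):
        q=(abs(Y[...,2]-zt)<6)&(np.hypot(Y[...,0]-p[0],Y[...,1]-p[1])<32);Q=Y[q];out+= [len(Q),Q.mean(0)] 
    print(nm,"z",z0,"ray",p,"mid",a,"ext",P[:,:2].max(0)-P[:,:2].min(0),"top/scene",*out)
for nm,(u,v) in(("ty",(313,71)),("tw",(313,129)),("tb",(313,181)),("tr",(313,229))):
    r=M@d["mount"][:3,:3]@np.array([(u-K[0,2])/K[0,0],(v-K[1,2])/K[1,1],1]);print(nm,o+r*(16-o[2])/r[2],X[v,u])
m=(X[...,2]>9)&(X[...,2]<18)&(X[...,0]>450)&(X[...,0]<590)&(X[...,1]<-20)&(X[...,1]>-350)
l,st=cv2.connectedComponentsWithStats(m.astype(np.uint8))[1:3];i=1+st[1:,4].argmax()
print("wall rect",cv2.minAreaRect(X[l==i][:,:2].astype(np.float32)))
E
```

```text
yel z 62.61926920915974 ray [533.1 -90.9  64. ] mid [533.5 -91.2] ext [48.1 47.5] top/scene 269 [532.2 -91.9  64.2] 243 [529.3 -92.4  63.5]
amb z 78.16109767015911 ray [ 532.1 -162.6   79. ] mid [ 532.4 -163.6] ext [36.7 36.9] top/scene 170 [ 531.2 -163.6   79.3] 163 [ 528.9 -164.4   78.7]
blu z 118.59020088623649 ray [ 524.6 -227.1  119. ] mid [ 524.8 -228.4] ext [31.1 32.2] top/scene 136 [ 525.7 -227.1  119.6] 135 [ 523.5 -228.4  118.6]
red z 62.557528333488534 ray [ 525.7 -299.4   64. ] mid [ 526.  -301.2] ext [47.7 48.8] top/scene 278 [ 524.5 -301.3   64.3] 303 [ 522.2 -302.4   63.6]
ty [483.8 -89.9  16. ] [483.8 -89.9  13.9]
tw [ 483.  -159.6   16. ] [ 482.9 -159.7   15. ]
tb [ 482.1 -228.5   16. ] [ 482.1 -228.4   16.5]
tr [ 481.3 -298.6   16. ] [ 481.3 -298.7   15.6]
wall rect ((518.8344116210938, -194.1780548095703), (282.9481201171875, 101.22782897949219), 89.52021026611328)
```

```bash
python3 - <<'E'
from h import *
np.set_printoptions(precision=0,suppress=True)
for f in("top0","scene0","w2"):
    X=cloud(dict(np.load(f+".npz"))).reshape(-1,3);X=X[~np.isnan(X[:,0])]
    q=X[(X[:,2]>70)&(X[:,0]>560)&(X[:,0]<720)&(X[:,1]<-200)&(X[:,1]>-480)&(X[:,2]<450)]
    for x0 in range(560,720,40):
        w=q[(q[:,0]>=x0)&(q[:,0]<x0+40)]
        if len(w):print(f,x0,len(w),"ymax",w[:,1].max(),"zmax",w[:,2].max())
E
python3 -c "
from h import *
to([525.5,-300.8,200])"
```

```text
top0 600 45 ymax -200.03082290975425 zmax 253.3478085680146
top0 640 1750 ymax -200.3201655920387 zmax 295.7704489894693
top0 680 1095 ymax -286.73705644042644 zmax 324.8786578154775
scene0 600 62 ymax -200.25415397839814 zmax 254.7654947175268
scene0 640 2762 ymax -200.11558277038893 zmax 294.2230885767749
scene0 680 1559 ymax -287.0406766953998 zmax 322.97335151204385
w2 600 43 ymax -200.0181012059711 zmax 81.51173037800916
w2 640 2785 ymax -200.054144885403 zmax 260.01158862218443
w2 680 263 ymax -284.96793875175547 zmax 257.72035402986086
t 4.0 pos [ 499.8 -181.7  300.3] yaw(z)deg -0.06 tilt y [-0. -0.] zz -0.0 F [-0.9 -0.4  0.1] w 85.5
tool shift to [525.5, -300.8, 200] [119.1 100.3  25.8]
```

```bash
python3 - <<'E'
from h import *
for f in("top0","scene0"):
    X=cloud(dict(np.load(f+".npz"))).reshape(-1,3);X=X[~np.isnan(X[:,0])]
    q=X[(X[:,2]>120)&(X[:,0]>580)&(X[:,0]<660)&(X[:,1]<-200)&(X[:,1]>-480)&(X[:,2]<450)]
    print(f,q[q[:,0].argsort()][:40:4].round())
E
```

```text
top0 [[ 633. -366.  246.]
 [ 635. -363.  247.]
 [ 635. -340.  245.]
 [ 637. -365.  247.]
 [ 637. -342.  246.]
 [ 639. -365.  247.]
 [ 640. -429.  247.]
 [ 640. -435.  245.]
 [ 640. -430.  258.]
 [ 641. -429.  249.]]
scene0 [[ 633. -366.  245.]
 [ 635. -365.  241.]
 [ 635. -339.  246.]
 [ 636. -338.  242.]
 [ 637. -341.  248.]
 [ 637. -342.  241.]
 [ 638. -429.  247.]
 [ 638. -338.  237.]
 [ 639. -435.  245.]
 [ 640. -363.  245.]]
```

Request:
{"api": "step_arm", "payload": {
  "series": [
    [1,[30,0,7],[0,0,0]],
    [1,[30,0,7],[0,0,0]],
    [1,[30,10,6],[0,0,0]],
    [1,[29,20,6],[0,0,0]],
    [1,[0,30,0],[0,0,0]]
  ]
}}

```text
clock: 4.62
position: [525.7, -303.3, 240.0]
ee_rot: [-1.208, 1.211, -1.214]
wrist_force: [-0.0, -0.3, -0.6]
gripper_width: 85.3
```

Request:
{"api": "step_arm", "payload": {
  "series": [
    [1,[0,35,0],[0,0,0]],
    [1,[0,35,0],[0,0,0]],
    [1,[0,30,0],[0,0,0]],
    [1,[0,20,0],[0,0,0]],
    [1,[0,0,0],[0,0,0]]
  ]
}}

```text
clock: 5.25
position: [525.1, -300.6, 119.4]
ee_rot: [-1.21, 1.212, -1.209]
wrist_force: [0.1, -0.3, 1.5]
gripper_width: 85.4
```

```bash
python3 - <<'E'
from h import *
to([525.5,-300.8,38])
d=snap("wrist");cv2.imwrite("pics/w3.png",d["image"])
E
```

```text
t 5.25 pos [ 525.1 -300.6  119.4] yaw(z)deg -0.07 tilt y [-0.002   0.0004] zz -0.002 F [ 0.1 -0.3  1.5] w 85.4
tool shift to [525.5, -300.8, 38] [ 0.3 81.4  0.6]
```

View pics/w3.png

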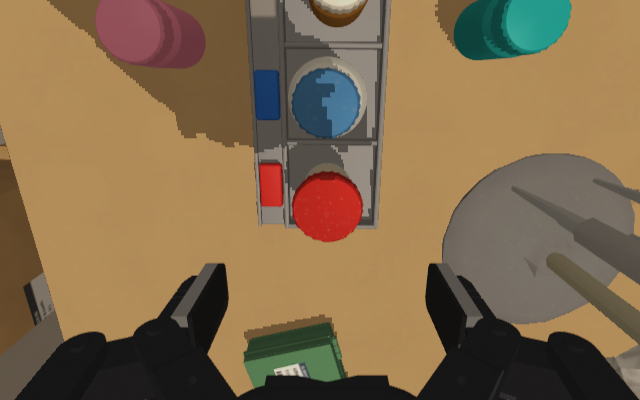

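The red cup lies centred between the fingers at (327,207), with the tall bottle at (327,100) clear of them. I'll descend now.

Request:
{"api": "step_arm", "payload": {
  "series": [
    [1,[0,30,0],[0,0,0]],
    [1,[0,25,0],[0,0,0]],
    [1,[0,18,0],[0,0,0]],
    [1,[0,8,0],[0,0,0]],
    [1,[0,0,0],[0,0,0]]
  ]
}}

```text
clock: 5.92
position: [525.9, -300.9, 39.6]
ee_rot: [-1.209, 1.21, -1.21]
wrist_force: [1.1, -0.8, -0.1]
gripper_width: 85.0
```

Request:
{"api": "step_arm", "payload": {
  "force": 35,
  "series": [
    [0.2,[0,0,0],[0,0,0]],
    [0,[0,0,0],[0,0,0]],
    [-0.3,[0,0,0],[0,0,0]],
    [-1,[0,0,0],[0,0,0]],
    [-1,[0,0,0],[0,0,0]]
  ]
}}

```text
clock: 6.55
position: [531.0, -302.4, 43.3]
ee_rot: [-1.204, 1.201, -1.217]
wrist_force: [11.1, 1.7, 29.9]
gripper_width: 0.3
```

Request:
{"api": "step_arm", "payload": {
  "series": [
    [-1,[0,0,0],[0,0,0]],
    [-1,[0,0,0],[0,0,0]],
    [-1,[0,-3,0],[0,0,0]],
    [-1,[0,-5,0],[0,0,0]],
    [-1,[0,-7,0],[0,0,0]]
  ]
}}

```text
clock: 7.18
position: [525.3, -300.6, 54.5]
ee_rot: [-1.209, 1.211, -1.21]
wrist_force: [-0.1, -0.0, 0.2]
gripper_width: 0.1
```

```bash
python3 - <<'E'
from h import *
where()
d=snap("wrist");cv2.imwrite("pics/w4.png",d["image"])
E
```

```text
t 7.17 pos [ 525.3 -300.6   54.5] yaw(z)deg -0.07 tilt y [-0.0006  0.0002] zz -0.0006 F [-0.1 -0.   0.2] w 0.1
```

View pics/w4.png

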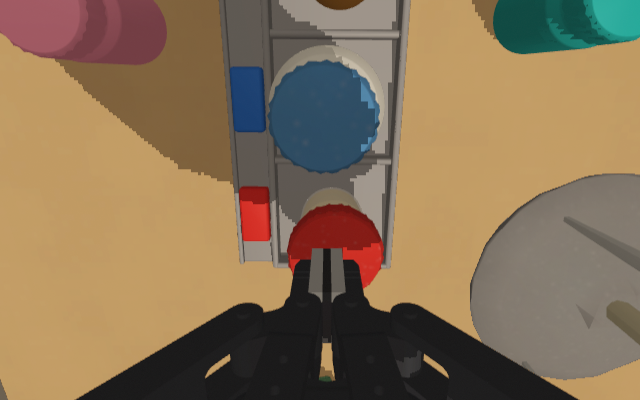

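```bash
python3 - <<'E'
from h import *
np.set_printoptions(precision=1,suppress=True)
d=snap("wrist");X=cloud(d);H=hsv(d)
m=((H[...,0]<6)|(H[...,0]>174))&(H[...,1]>150)&(X[...,0]>500)
P=X[m];print(len(P),np.nanpercentile(P,[2,25,50,75,98],axis=0))
for v in(252,270,290,310):print(v,X[v,[312,327,345]])
d=snap("top");X=cloud(d);H=hsv(d);cv2.imwrite("pics/t2.png",cv2.resize(d["image"][160:280,330:490],None,fx=5,fy=5))
d=snap("scene");cv2.imwrite("pics/s2.png",cv2.resize(d["image"][150:310,300:480],None,fx=4,fy=3.5))
E
```

```text
4440 [[ 505.6 -312.    52.5]
 [ 516.5 -298.5   62.3]
 [ 528.7 -292.1   63. ]
 [ 539.9 -285.5   63.5]
 [ 549.5 -279.2   64.7]]
252 [[ 519.8 -289.1   84.6]
 [ 526.3 -289.4   84.1]
 [ 535.3 -300.6   62.8]]
270 [[ 520.4 -289.8   98.3]
 [ 526.3 -289.6   98.7]
 [ 533.7 -293.6   91.9]]
290 [[ 520.9 -289.4  112.6]
 [ 526.2 -289.6  112.3]
 [ 532.6 -289.3  112.7]]
310 [[ 521.4 -288.8  124.7]
 [ 526.2 -297.5  113. ]
 [ 531.9 -288.2  125.4]]
```

View pics/s2.png

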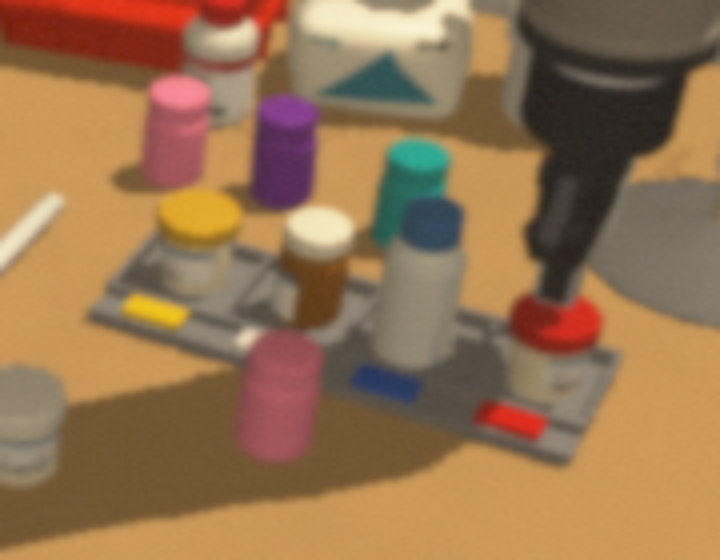

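```bash
python3 - <<'E'
from h import *
np.set_printoptions(precision=1,suppress=True)
d=dict(np.load("w2.npz"));X=cloud(d);print(d["pose"][:3])
for u in(205,215,222,430,440):
  for v in range(258,276,3):
    if X[v,u,2]>150: print(u,v,X[v,u]-d["pose"][:3]);break
d=snap("wrist");X=cloud(d);print(d["pose"][:3])
for u in(315,320,335,342):
  for v in range(236,260,1):
    if X[v,u,2]>70: print(u,v,X[v,u]-d["pose"][:3]);break
# mask of finger points lowest z
q=X[...,2]-d["pose"][2]
m=(np.arange(400)[:,None]>235)&(abs(X[...,1]+289.5)<3)&(X[...,2]>68);P=X[m]-d["pose"][:3];print(P[P[:,2].argsort()][:5])
E
```

```text
[ 499.8 -181.6  300.3]
205 264 [-48.5  11.9  39.6]
215 264 [-44.8  11.4  38.7]
222 264 [-42.2  11.   38.1]
430 264 [43.1  9.9 36.1]
440 264 [45.9 11.9 39.6]
[ 525.6 -300.7   54.3]
315 248 [-4.7 11.6 25.1]
320 248 [-2.5 11.6 25.1]
335 248 [ 4.1 11.4 24.8]
342 255 [ 6.9 11.6 31.6]
[[ 1.5 10.8 23.5]
 [-3.9 11.  23.9]
 [ 1.  11.1 24.1]
 [-5.7 11.2 24.3]
 [ 2.3 11.2 24.3]]
```

The measurement shows the real finger tips sit about 24 mm (shut) to 37 mm (open) behind the reported TCP. The close therefore slipped off the lid top, and the cup still stands upright in its compartment. I'll reopen and go about 30 mm deeper.

Request:
{"api": "step_arm", "payload": {
  "series": [
    [1,[0,-15,0],[0,0,0]],
    [1,[0,-15,0],[0,0,0]],
    [1,[0,0,0],[0,0,0]],
    [1,[0,0,0],[0,0,0]],
    [1,[0,0,0],[0,0,0]]
  ]
}}

```text
clock: 8.05
position: [525.5, -300.6, 84.0]
ee_rot: [-1.209, 1.211, -1.21]
wrist_force: [-0.9, 0.3, 0.4]
gripper_width: 85.3
```

```bash
python3 - <<'E'
from h import *
np.set_printoptions(precision=1,suppress=True)
where()
d=snap("wrist");cv2.imwrite("pics/w5.png",d["image"]);X=cloud(d);H=hsv(d)
m=((H[...,0]<6)|(H[...,0]>174))&(H[...,1]>150)&(abs(X[...,2]-63)<3)&(X[...,0]>495)
c=max(cv2.findContours(m.astype(np.uint8),0,2)[0],key=cv2.contourArea)
P=X[m];print((P[:,:2].min(0)+P[:,:2].max(0))/2,P[:,:2].max(0)-P[:,:2].min(0))
A=np.c_[P[:,:2],np.ones(len(P))];print("plane",np.linalg.lstsq(A,P[:,2],rcond=None)[0])
E
```

```text
t 8.05 pos [ 525.5 -300.6   84. ] yaw(z)deg -0.07 tilt y [-0.  0.] zz -0.0006 F [-0.9  0.3  0.4] w 85.3
[ 528.6 -302.2] [48.  47.6]
plane [ 0.  -0.  59.3]
```

View pics/w5.png

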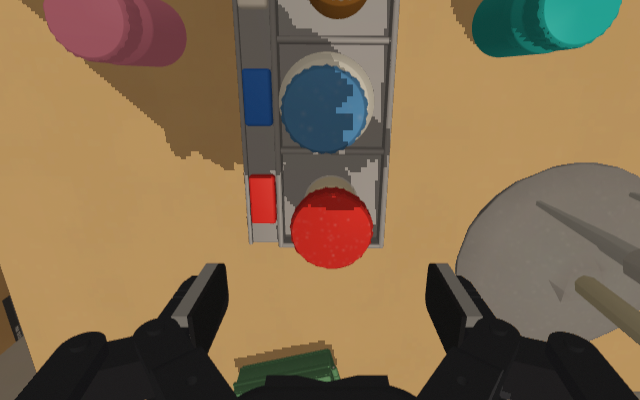

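The cup stands flat, its lid centre now at (331,227), and it moved 3 mm.

Request:
{"api": "step_arm", "payload": {
  "series": [
    [1,[1.5,25,3],[0,0,0]],
    [1,[0,25,0],[0,0,0]],
    [1,[0,18,0],[0,0,0]],
    [1,[0,8,0],[0,0,0]],
    [1,[0,0,0],[0,0,0]]
  ]
}}

```text
clock: 8.72
position: [528.5, -302.3, 8.1]
ee_rot: [-1.209, 1.211, -1.21]
wrist_force: [-0.2, 0.1, -0.6]
gripper_width: 84.7
```

Request:
{"api": "step_arm", "payload": {
  "force": 30,
  "series": [
    [0.3,[0,0,0],[0,0,0]],
    [0.2,[0,0,0],[0,0,0]],
    [0,[0,0,0],[0,0,0]],
    [-0.3,[0,0,0],[0,0,0]],
    [-1,[0,0,0],[0,0,0]]
  ]
}}

```text
clock: 9.35
position: [529.0, -302.6, 9.1]
ee_rot: [-1.208, 1.209, -1.211]
wrist_force: [-1.0, 0.5, 6.6]
gripper_width: 47.2
```

```bash
python3 - <<'E'
from h import *
where()
d=snap("wrist");cv2.imwrite("pics/w6.png",d["image"])
E
```

```text
t 9.35 pos [ 529.  -302.6    9.1] yaw(z)deg -0.08 tilt y [ 0.001  -0.0003] zz 0.001 F [-1.   0.5  6.6] w 47.2
```

View pics/w6.png

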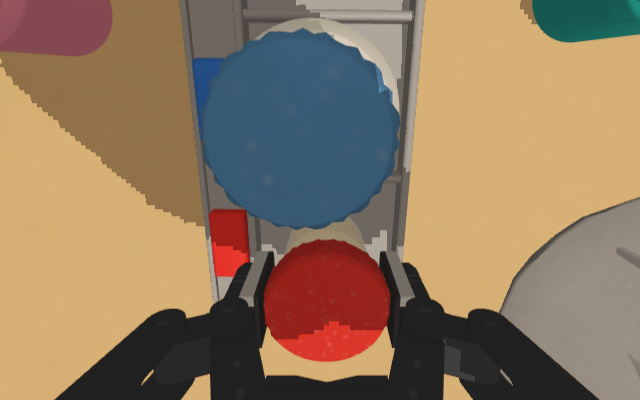

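Request:
{"api": "step_arm", "payload": {
  "series": [
    [-1,[0,-8,0],[0,0,0]],
    [-1,[0,-20,0],[0,0,0]],
    [-1,[0,-30,0],[0,0,0]],
    [-1,[0,-35,0],[0,0,0]],
    [-1,[0,-35,0],[0,0,0]]
  ]
}}

```text
clock: 10.02
position: [528.6, -302.4, 138.8]
ee_rot: [-1.208, 1.21, -1.211]
wrist_force: [0.4, 0.0, 0.0]
gripper_width: 47.4
```

Request:
{"api": "step_arm", "payload": {
  "series": [
    [-1,[0,-30,0],[0,0,0]],
    [-1,[-10,-10,0],[0,0,0]],
    [-1,[-20,0,0],[0,0,0]],
    [-1,[-30,0,0],[0,0,0]],
    [-1,[-40,0,0],[0,0,0]]
  ]
}}

```text
clock: 10.65
position: [527.9, -200.2, 175.2]
ee_rot: [-1.21, 1.212, -1.209]
wrist_force: [-0.4, 0.3, -0.5]
gripper_width: 47.5
```

```bash
python3 - <<'E'
from h import *
to([485.5,325.5,180])
d=snap("wrist");cv2.imwrite("pics/w7.png",d["image"])
E
```

```text
t 10.65 pos [ 527.9 -200.2  175.2] yaw(z)deg -0.08 tilt y [-0.0018  0.0002] zz -0.0018 F [-0.4  0.3 -0.5] w 47.5
tool shift to [485.5, 325.5, 180] [-525.7   -4.6  -43.2]
```

View pics/w7.png

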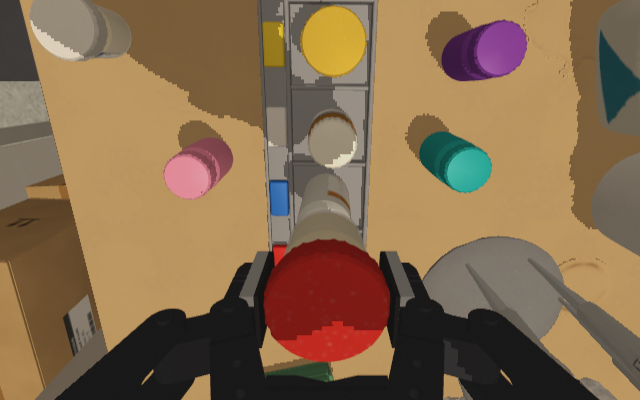

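Request:
{"api": "step_arm", "payload": {
  "series": [
    [-1,[-50,0,-5],[0,0,0]],
    [-1,[-50,0,-5],[0,0,0]],
    [-1,[-50,0,-5],[0,0,0]],
    [-1,[-50,0,-5],[0,0,0]],
    [-1,[-50,0,-5],[0,0,0]]
  ]
}}

```text
clock: 11.32
position: [502.4, 50.5, 175.4]
ee_rot: [-1.211, 1.21, -1.208]
wrist_force: [1.7, 0.1, -1.0]
gripper_width: 47.6
```

Request:
{"api": "step_arm", "payload": {
  "series": [
    [-1,[-50,0,-5],[0,0,0]],
    [-1,[-50,0,-5],[0,0,0]],
    [-1,[-50,0,-5],[0,0,0]],
    [-1,[-50,0,-3],[0,0,0]],
    [-1,[-45,0,0],[0,0,0]]
  ]
}}

```text
clock: 11.95
position: [484.1, 295.3, 175.2]
ee_rot: [-1.211, 1.209, -1.208]
wrist_force: [-0.6, -0.1, -0.1]
gripper_width: 47.3
```

Request:
{"api": "step_arm", "payload": {
  "series": [
    [-1,[-30,0,0],[0,0,0]],
    [-1,[-2,15,0],[0,0,0]],
    [-1,[0,25,0],[0,0,0]],
    [-1,[0,25,0],[0,0,0]],
    [-1,[0,20,0],[0,0,0]]
  ]
}}

```text
clock: 12.58
position: [485.8, 323.0, 89.5]
ee_rot: [-1.21, 1.211, -1.212]
wrist_force: [0.0, -0.3, -0.5]
gripper_width: 47.2
```

```bash
python3 - <<'E'
from h import *
to([485.2,325.5,9.5])
d=snap("wrist");cv2.imwrite("pics/w8.png",d["image"])
E
```

```text
t 12.57 pos [485.8 323.   89.5] yaw(z)deg -0.15 tilt y [-0.0012 -0.0017] zz -0.0012 F [ 0.  -0.3 -0.5] w 47.2
tool shift to [485.2, 325.5, 9.5] [-2.6 80.  -0.6]
```

View pics/w8.png

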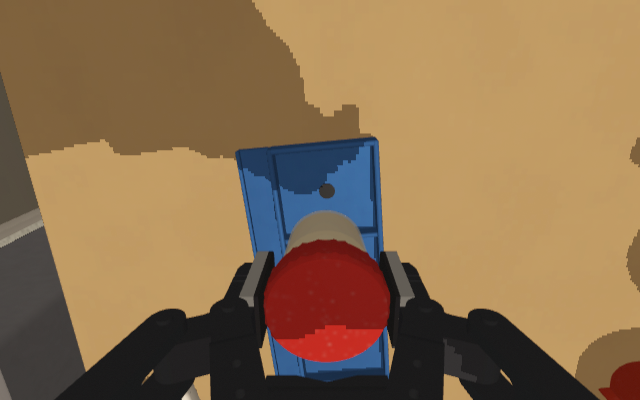

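Request:
{"api": "step_arm", "payload": {
  "series": [
    [-1,[-2.5,20,0],[0,0,0]],
    [-1,[0,20,0],[0,0,0]],
    [-1,[0,20,0],[0,0,0]],
    [-1,[0,14,0],[0,0,0]],
    [-1,[0,0,0],[0,0,0]]
  ]
}}

```text
clock: 13.25
position: [486.0, 326.8, 16.2]
ee_rot: [-1.21, 1.211, -1.211]
wrist_force: [0.6, -0.0, -0.3]
gripper_width: 47.5
```

Request:
{"api": "step_arm", "payload": {
  "series": [
    [-1,[0,3,0],[0,0,0]],
    [-1,[0,2,0],[0,0,0]],
    [-1,[0,1,0],[0,0,0]],
    [-1,[0,0,0],[0,0,0]],
    [-1,[0,0,0],[0,0,0]]
  ]
}}

```text
clock: 13.88
position: [486.5, 327.3, 11.4]
ee_rot: [-1.209, 1.21, -1.21]
wrist_force: [0.1, 0.7, -0.9]
gripper_width: 47.7
```

```bash
python3 - <<'E'
from h import *
to([485.2,325.5,9])
d=snap("wrist");cv2.imwrite("pics/w9.png",d["image"])
E
```

```text
t 13.88 pos [486.5 327.3  11.4] yaw(z)deg -0.06 tilt y [0.     0.0001] zz 0.0 F [ 0.1  0.7 -0.9] w 47.7
tool shift to [485.2, 325.5, 9] [ 1.8  2.4 -1.2]
```

View pics/w9.png

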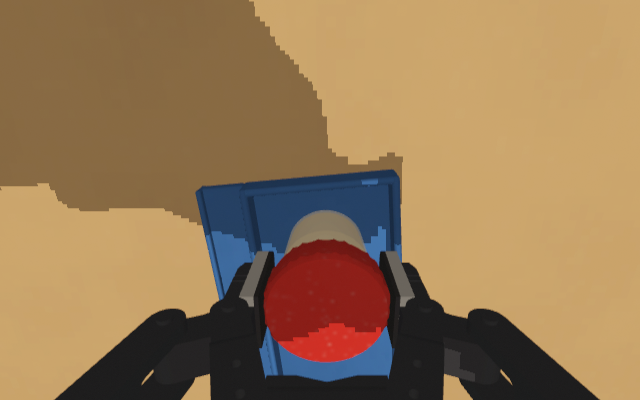

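Request:
{"api": "step_arm", "payload": {
  "series": [
    [-1,[1.8,1,-1],[0,0,0]],
    [-1,[0,1,0],[0,0,0]],
    [-1,[0,1,0],[0,0,0]],
    [-1,[0,0,0],[0,0,0]],
    [-1,[0,0,0],[0,0,0]]
  ]
}}

```text
clock: 14.55
position: [485.4, 325.7, 9.1]
ee_rot: [-1.208, 1.211, -1.21]
wrist_force: [-5.7, -1.6, 16.5]
gripper_width: 48.1
```

Request:
{"api": "step_arm", "payload": {
  "series": [
    [0.3,[0,-0.5,0],[0,0,0]],
    [0.5,[0,0,0],[0,0,0]],
    [1,[0,0,0],[0,0,0]],
    [1,[0,0,0],[0,0,0]],
    [1,[0,-10,0],[0,0,0]]
  ]
}}

```text
clock: 15.18
position: [485.0, 325.1, 18.6]
ee_rot: [-1.21, 1.21, -1.21]
wrist_force: [-0.2, -0.0, 0.3]
gripper_width: 85.2
```

Request:
{"api": "step_arm", "payload": {
  "series": [
    [1,[0,-30,0],[0,0,0]],
    [1,[0,-40,0],[0,0,0]],
    [1,[0,-40,0],[0,0,0]],
    [1,[20,-40,0],[0,0,0]],
    [1,[40,0,0],[0,0,0]]
  ]
}}

```text
clock: 15.8
position: [486.6, 266.8, 172.2]
ee_rot: [-1.204, 1.207, -1.208]
wrist_force: [1.1, -0.3, -0.5]
gripper_width: 85.6
```

```bash
python3 - <<'E'
from h import *
to([533.3,-91.2,120])
d=snap("wrist");cv2.imwrite("pics/w10.png",d["image"]);np.savez("w10.npz",**d);X=cloud(d);H=hsv(d)
m=((H[...,0]<6)|(H[...,0]>174))&(H[...,1]>150)&(X[...,1]>280)&(X[...,1]<370)&(abs(X[...,2]-63)<4)&(X[...,0]>440)&(X[...,0]<540)
P=X[m];print((P.min(0)+P.max(0))/2,P.max(0)-P.min(0))
E
```

```text
t 15.8 pos [486.6 266.8 172.2] yaw(z)deg 0.05 tilt y [0.0039 0.0037] zz 0.0039 F [ 1.1 -0.3 -0.5] w 85.6
tool shift to [533.3, -91.2, 120] [358.2  51.1  46.2]
[484.72344464 324.40162401  62.51018587] [47.75856331 47.64666368  5.76235774]
```

View pics/w10.png

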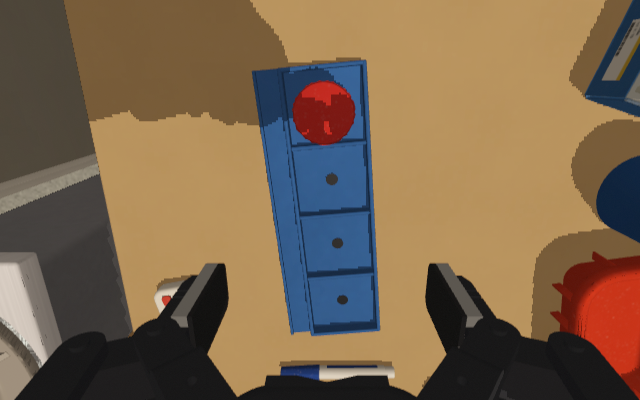

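The red cup stands in the leftmost blue compartment (324,112), within about 1 mm of its centre. Next is the yellow cup.

Request:
{"api": "step_arm", "payload": {
  "series": [
    [1,[50,0,9],[0,0,0]],
    [1,[50,0,9],[0,0,0]],
    [1,[50,0,9],[0,0,0]],
    [1,[50,0,9],[0,0,0]],
    [1,[50,0,9],[0,0,0]]
  ]
}}

```text
clock: 16.48
position: [530.1, 13.9, 169.4]
ee_rot: [-1.208, 1.21, -1.21]
wrist_force: [0.9, 1.1, 0.5]
gripper_width: 85.2
```

Request:
{"api": "step_arm", "payload": {
  "series": [
    [1,[50,0,2],[0,0,0]],
    [1,[40,0,0],[0,0,0]],
    [1,[17,15,0],[0,0,0]],
    [1,[0,35,0],[0,0,0]],
    [1,[0,10,0],[0,0,0]]
  ]
}}

```text
clock: 17.1
position: [530.9, -91.6, 107.7]
ee_rot: [-1.21, 1.212, -1.209]
wrist_force: [0.5, -0.1, 0.8]
gripper_width: 85.1
```

```bash
python3 - <<'E'
from h import *
to([533.3,-91.2,8])
d=snap("wrist");cv2.imwrite("pics/w11.png",d["image"]);X=cloud(d);H=hsv(d)
m=(H[...,0]>20)&(H[...,0]<33)&(H[...,1]>150)&(abs(X[...,2]-63)<4)&(X[...,0]>490)&(X[...,0]<580)&(X[...,1]<-50)&(X[...,1]>-140)
P=X[m];print((P.min(0)+P.max(0))/2,P.max(0)-P.min(0))
E
```

```text
t 17.1 pos [530.9 -91.6 107.7] yaw(z)deg -0.11 tilt y [-0.0024 -0.    ] zz -0.0024 F [ 0.5 -0.1  0.8] w 85.1
tool shift to [533.3, -91.2, 8] [-0.5 99.7  2.6]
[533.06508809 -91.52132656  62.47050121] [48.64820417 46.80011411  5.28745594]
```

View pics/w11.png

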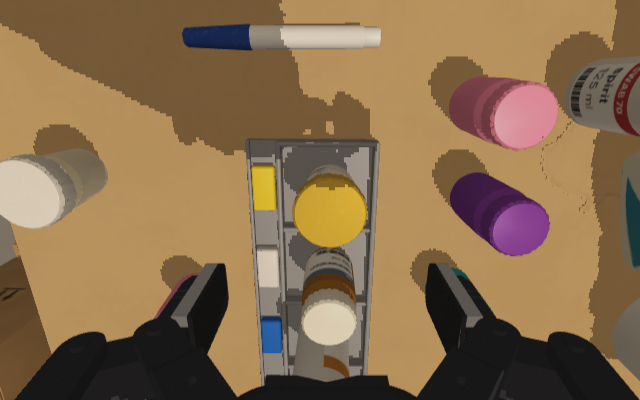

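Yellow lid at (330,210), centred between the jaws. The purple look-alike is well to the side.

Request:
{"api": "step_arm", "payload": {
  "series": [
    [1,[0,30,1],[0,0,0]],
    [1,[0,35,0],[0,0,0]],
    [1,[0,20,0],[0,0,0]],
    [1,[0,11,0],[0,0,0]],
    [1,[0,3,0],[0,0,0]]
  ]
}}

```text
clock: 17.77
position: [533.3, -91.4, 10.2]
ee_rot: [-1.209, 1.21, -1.21]
wrist_force: [-0.7, 0.0, 0.1]
gripper_width: 85.3
```

Request:
{"api": "step_arm", "payload": {
  "series": [
    [0.3,[0,0,0],[0,0,0]],
    [0.2,[0,0,0],[0,0,0]],
    [0,[0,0,0],[0,0,0]],
    [-0.3,[0,0,0],[0,0,0]],
    [-1,[0,0,0],[0,0,0]]
  ]
}}

```text
clock: 18.4
position: [533.5, -91.5, 10.6]
ee_rot: [-1.208, 1.209, -1.21]
wrist_force: [-1.7, 0.2, 8.3]
gripper_width: 47.0
```

Request:
{"api": "step_arm", "payload": {
  "series": [
    [-1,[0,-8,0],[0,0,0]],
    [-1,[0,-20,0],[0,0,0]],
    [-1,[0,-30,0],[0,0,0]],
    [-1,[0,-35,0],[0,0,0]],
    [-1,[0,-35,0],[0,0,0]]
  ]
}}

```text
clock: 19.02
position: [532.7, -91.7, 139.4]
ee_rot: [-1.208, 1.21, -1.21]
wrist_force: [-0.3, -0.2, 0.3]
gripper_width: 46.9
```

```bash
python3 - <<'E'
from h import *
to([505.4,116.5,100])
d=snap("wrist");cv2.imwrite("pics/w12.png",d["image"])
E
```

```text
t 19.02 pos [532.7 -91.7 139.4] yaw(z)deg -0.08 tilt y [ 0.0001 -0.    ] zz 0.0001 F [-0.3 -0.2  0.3] w 46.9
tool shift to [505.4, 116.5, 100] [-208.1   39.4  -27.6]
```

View pics/w12.png

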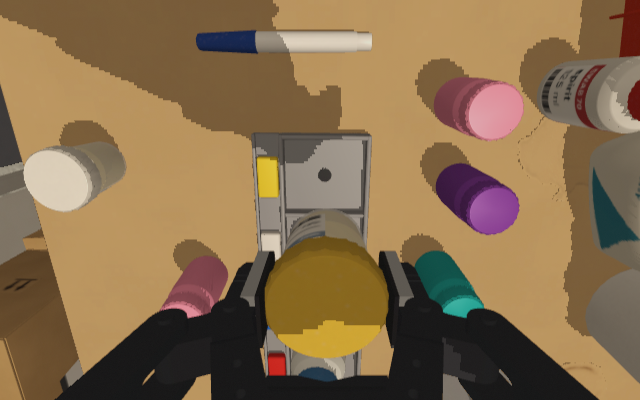

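Request:
{"api": "step_arm", "payload": {
  "series": [
    [-1,[-45,0,-7],[0,0,0]],
    [-1,[-50,0,-7],[0,0,0]],
    [-1,[-50,0,-7],[0,0,0]],
    [-1,[-40,0,-6],[0,0,0]],
    [-1,[-23,5,0],[0,0,0]]
  ]
}}

```text
clock: 19.7
position: [506.0, 118.6, 133.3]
ee_rot: [-1.208, 1.209, -1.208]
wrist_force: [0.3, -0.9, -1.6]
gripper_width: 46.9
```

Request:
{"api": "step_arm", "payload": {
  "series": [
    [-1,[0,20,0],[0,0,0]],
    [-1,[0,30,0],[0,0,0]],
    [-1,[0,30,0],[0,0,0]],
    [-1,[0,20,0],[0,0,0]],
    [-1,[0,8,0],[0,0,0]]
  ]
}}

```text
clock: 20.32
position: [505.9, 115.5, 23.8]
ee_rot: [-1.21, 1.211, -1.211]
wrist_force: [0.1, -0.1, 0.3]
gripper_width: 46.4
```

```bash
python3 - <<'E'
from h import *
to([505.4,116.5,10])
d=snap("wrist");cv2.imwrite("pics/w13.png",d["image"])
E
```

```text
t 20.32 pos [505.9 115.5  23.8] yaw(z)deg -0.12 tilt y [-0.0013 -0.0011] zz -0.0013 F [ 0.1 -0.1  0.3] w 46.4
tool shift to [505.4, 116.5, 10] [-1.  13.8 -0.5]
```

View pics/w13.png

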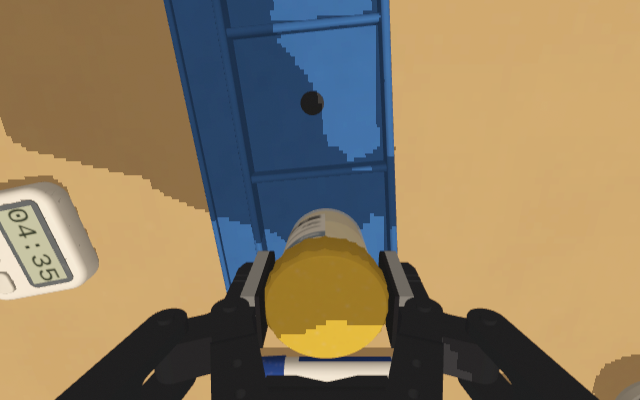

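The cup is inside the rightmost blue compartment's walls. I'll lower it to contact.

Request:
{"api": "step_arm", "payload": {
  "series": [
    [-1,[0,6,0],[0,0,0]],
    [-1,[0,3,0],[0,0,0]],
    [-1,[0,2,0],[0,0,0]],
    [-1,[0,0,0],[0,0,0]],
    [-1,[0,0,0],[0,0,0]]
  ]
}}

```text
clock: 21.0
position: [506.3, 116.5, 14.0]
ee_rot: [-1.208, 1.21, -1.21]
wrist_force: [0.4, -0.1, -0.7]
gripper_width: 46.6
```

Request:
{"api": "step_arm", "payload": {
  "series": [
    [-1,[0,2,0],[0,0,0]],
    [-1,[0,1,0],[0,0,0]],
    [-1,[0,1,0],[0,0,0]],
    [-1,[0,0,0],[0,0,0]],
    [-1,[0,0,0],[0,0,0]]
  ]
}}

```text
clock: 21.62
position: [506.2, 116.7, 10.5]
ee_rot: [-1.208, 1.211, -1.209]
wrist_force: [-5.6, -1.0, 21.6]
gripper_width: 47.3
```

Request:
{"api": "step_arm", "payload": {
  "series": [
    [0.3,[0,-0.5,0],[0,0,0]],
    [0.5,[0,0,0],[0,0,0]],
    [1,[0,0,0],[0,0,0]],
    [1,[0,0,0],[0,0,0]],
    [1,[0,-10,0],[0,0,0]]
  ]
}}

```text
clock: 22.25
position: [505.7, 116.2, 20.2]
ee_rot: [-1.21, 1.211, -1.21]
wrist_force: [-0.3, 0.0, -0.5]
gripper_width: 85.7
```

Request:
{"api": "step_arm", "payload": {
  "series": [
    [1,[0,-30,0],[0,0,0]],
    [1,[0,-45,0],[0,0,0]],
    [1,[0,-50,0],[0,0,0]],
    [1,[20,-50,0],[0,0,0]],
    [1,[40,0,0],[0,0,0]]
  ]
}}

```text
clock: 22.88
position: [508.0, 57.2, 199.2]
ee_rot: [-1.203, 1.206, -1.209]
wrist_force: [-0.4, 0.4, -1.2]
gripper_width: 85.6
```

```bash
python3 - <<'E'
from h import *
to([525,-227.7,160])
d=snap("wrist");cv2.imwrite("pics/w14.png",d["image"]);X=cloud(d);H=hsv(d)
m=(H[...,0]>20)&(H[...,0]<33)&(H[...,1]>150)&(abs(X[...,2]-63)<4)&(X[...,0]>460)&(X[...,0]<560)&(X[...,1]<170)&(X[...,1]>70)
P=X[m];print((P.min(0)+P.max(0))/2,P.max(0)-P.min(0))
X=cloud(dict(np.load("w2.npz"))).reshape(-1,3);q=X[(X[:,2]>25)&(X[:,2]<90)&(X[:,0]>570)&(X[:,0]<640)&(X[:,1]<-100)&(X[:,1]>-240)];print("turq",q.min(0),q.max(0))
E
```

```text
t 22.88 pos [508.   57.2 199.2] yaw(z)deg 0.07 tilt y [0.0056 0.003 ] zz 0.0056 F [-0.4  0.4 -1.2] w 85.6
tool shift to [525, -227.7, 160] [285.1  38.5  16.4]
[505.03476501 116.28183207  62.65141434] [46.9958029  47.63558327  5.17289473]
turq [ 617.63260947 -204.03339251   25.3077042 ] [ 639.98794449 -100.13311908   77.13760242]
```

View pics/w14.png

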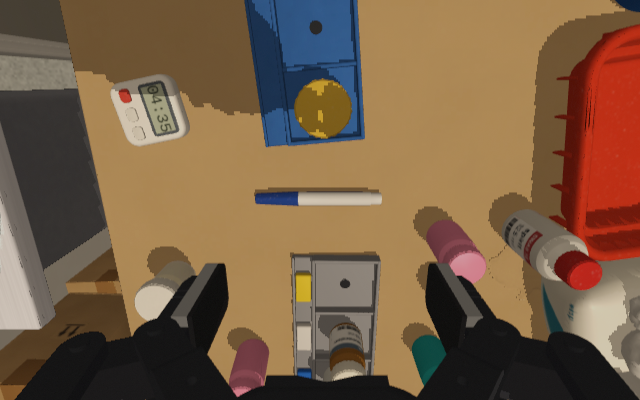

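The yellow cup stands in the rightmost compartment (322,108), on its centre to within 0.5 mm. Next is the bottle.

Request:
{"api": "step_arm", "payload": {
  "series": [
    [1,[50,0,5],[0,0,0]],
    [1,[50,0,5],[0,0,0]],
    [1,[50,0,5],[0,0,0]],
    [1,[50,0,3],[0,0,0]],
    [1,[45,0,0],[0,0,0]]
  ]
}}

```text
clock: 23.55
position: [523.6, -190.3, 195.7]
ee_rot: [-1.208, 1.21, -1.211]
wrist_force: [0.7, 1.1, 0.6]
gripper_width: 85.5
```

Request:
{"api": "step_arm", "payload": {
  "series": [
    [1,[35,0,0],[0,0,0]],
    [1,[4,0,0],[0,0,0]],
    [1,[0,15,0],[0,0,0]],
    [1,[0,15,0],[0,0,0]],
    [1,[0,0,0],[0,0,0]]
  ]
}}

```text
clock: 24.18
position: [523.0, -226.2, 163.7]
ee_rot: [-1.211, 1.211, -1.207]
wrist_force: [-0.7, -0.1, 0.6]
gripper_width: 85.4
```

```bash
python3 - <<'E'
from h import *
to([525,-227.7,30])
d=snap("wrist");cv2.imwrite("pics/w15.png",d["image"]);X=cloud(d);H=hsv(d)
m=(H[...,0]>95)&(H[...,0]<118)&(H[...,1]>80)&(abs(X[...,2]-118)<4)
P=X[m];print((P.min(0)+P.max(0))/2,P.max(0)-P.min(0))
E
```

```text
t 24.18 pos [ 523.  -226.2  163.7] yaw(z)deg 0.01 tilt y [-0.0027  0.0007] zz -0.0027 F [-0.7 -0.1  0.6] w 85.4
tool shift to [525, -227.7, 30] [  1.6 133.7   2.3]
[ 524.92275551 -228.48917669  117.44045635] [31.37360105 31.60666897  6.86333664]
```

View pics/w15.png

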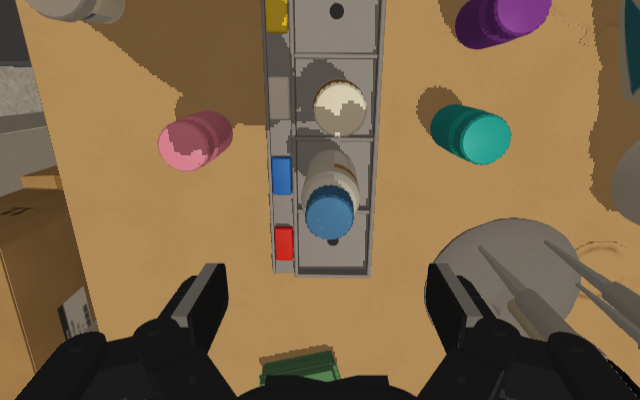

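```bash
python3 - <<'E'
from h import *
np.set_printoptions(precision=1,suppress=True)
for f in("w2","w10"):
    d=dict(np.load(f+".npz"));X=cloud(d)-d["pose"][:3]
    for u,v in((320,385),(300,385),(280,390),(350,385),(370,390),(320,398)):print(f,u,v,X[v,u])
E
```

```text
w2 320 385 [-1.3 10.9 97. ]
w2 300 385 [-6.2 10.9 97. ]
w2 280 390 [-10.9  11.   98.5]
w2 350 385 [ 6.1 10.9 97. ]
w2 370 390 [10.8 11.6 99.1]
w2 320 398 [ -1.2  11.9 101.6]
w10 320 385 [-1.7  9.8 96.3]
w10 300 385 [-6.6 10.7 97.2]
w10 280 390 [-11.2  11.4  99.2]
w10 350 385 [ 5.7 10.3 96.8]
w10 370 390 [10.3 11.9 99.8]
w10 320 398 [ -1.6  10.4 100.6]
```

Request:
{"api": "step_arm", "payload": {
  "series": [
    [1,[1.5,25,2],[0,0,0]],
    [1,[0,25,0],[0,0,0]],
    [1,[0,25,0],[0,0,0]],
    [1,[0,20,0],[0,0,0]],
    [1,[0,5,0],[0,0,0]]
  ]
}}

```text
clock: 24.85
position: [525.4, -228.8, 64.4]
ee_rot: [-1.21, 1.211, -1.209]
wrist_force: [0.1, -0.5, 0.7]
gripper_width: 85.4
```

Request:
{"api": "step_arm", "payload": {
  "series": [
    [1,[0,15,0],[0,0,0]],
    [1,[0,10,0],[0,0,0]],
    [1,[0,5,0],[0,0,0]],
    [1,[0,0,0],[0,0,0]],
    [0.5,[0,0,0],[0,0,0]]
  ]
}}

```text
clock: 25.48
position: [526.0, -229.2, 35.6]
ee_rot: [-1.208, 1.21, -1.21]
wrist_force: [-0.2, -0.7, 0.4]
gripper_width: 69.8
```

Request:
{"api": "step_arm", "payload": {
  "force": 40,
  "series": [
    [0.3,[0,0,0],[0,0,0]],
    [0.15,[0,0,0],[0,0,0]],
    [0,[0,0,0],[0,0,0]],
    [-0.3,[0,0,0],[0,0,0]],
    [-1,[0,0,0],[0,0,0]]
  ]
}}

```text
clock: 26.1
position: [526.0, -229.1, 35.8]
ee_rot: [-1.208, 1.21, -1.21]
wrist_force: [-1.3, 1.9, 9.2]
gripper_width: 42.2
```

```bash
python3 - <<'E'
from h import *
where()
d=snap("wrist");cv2.imwrite("pics/w16.png",d["image"])
E
```

```text
t 26.1 pos [ 526.  -229.1   35.8] yaw(z)deg -0.07 tilt y [0.0005 0.0001] zz 0.0005 F [-1.3  1.9  9.2] w 42.2
```

View pics/w16.png

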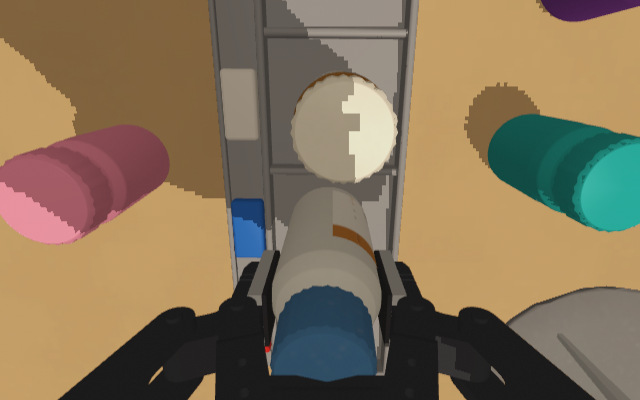

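Request:
{"api": "step_arm", "payload": {
  "series": [
    [-1,[0,-8,0],[0,0,0]],
    [-1,[0,-20,0],[0,0,0]],
    [-1,[0,-30,0],[0,0,0]],
    [-1,[0,-35,0],[0,0,0]],
    [-1,[0,-35,0],[0,0,0]]
  ]
}}

```text
clock: 26.78
position: [525.6, -229.3, 165.6]
ee_rot: [-1.208, 1.21, -1.211]
wrist_force: [0.7, 0.1, -0.9]
gripper_width: 41.9
```

```bash
python3 - <<'E'
from h import *
to([491.9,255.8,160])
d=snap("wrist");cv2.imwrite("pics/w17.png",d["image"])
E
```

```text
t 26.77 pos [ 525.6 -229.3  165.6] yaw(z)deg -0.1 tilt y [ 0.0005 -0.0002] zz 0.0005 F [ 0.7  0.1 -0.9] w 41.9
tool shift to [491.9, 255.8, 160] [-485.     5.5  -34.5]
```

View pics/w17.png

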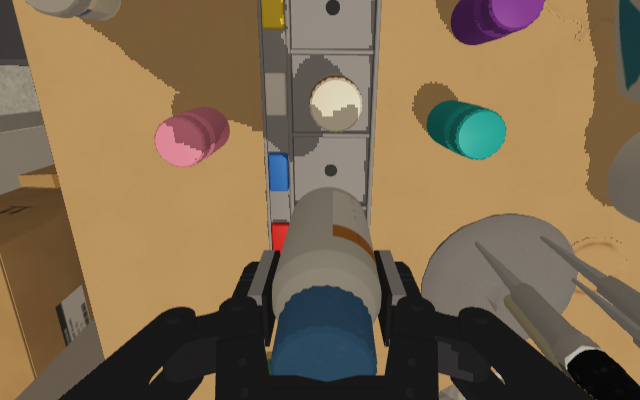

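The bottle is held upright and unchanged, so I'll carry it across.

Request:
{"api": "step_arm", "payload": {
  "series": [
    [-1,[-35,0,-4],[0,0,0]],
    [-1,[-45,0,-4],[0,0,0]],
    [-1,[-50,0,-4],[0,0,0]],
    [-1,[-50,0,-4],[0,0,0]],
    [-1,[-50,0,-4],[0,0,0]]
  ]
}}

```text
clock: 27.45
position: [505.9, 2.4, 164.4]
ee_rot: [-1.207, 1.21, -1.21]
wrist_force: [0.4, 0.9, -0.4]
gripper_width: 41.8
```

Request:
{"api": "step_arm", "payload": {
  "series": [
    [-1,[-50,0,-4],[0,0,0]],
    [-1,[-50,0,-4],[0,0,0]],
    [-1,[-50,0,-3],[0,0,0]],
    [-1,[-50,0,-3],[0,0,0]],
    [-1,[-35,0,0],[0,0,0]]
  ]
}}

```text
clock: 28.08
position: [491.9, 238.3, 164.3]
ee_rot: [-1.208, 1.209, -1.209]
wrist_force: [1.1, -0.6, -1.1]
gripper_width: 42.2
```

Request:
{"api": "step_arm", "payload": {
  "series": [
    [-1,[-15,0,0],[0,0,0]],
    [-1,[-5,5,0],[0,0,0]],
    [-1,[0,20,0],[0,0,0]],
    [-1,[0,25,0],[0,0,0]],
    [-1,[0,20,0],[0,0,0]]
  ]
}}

```text
clock: 28.7
position: [492.5, 254.1, 92.6]
ee_rot: [-1.208, 1.211, -1.212]
wrist_force: [-0.1, 0.6, -1.7]
gripper_width: 42.1
```

```bash
python3 - <<'E'
from h import *
to([491.9,255.8,36])
d=snap("wrist");cv2.imwrite("pics/w18.png",d["image"])
E
```

```text
t 28.7 pos [492.5 254.1  92.6] yaw(z)deg -0.19 tilt y [-0.0002 -0.0006] zz -0.0002 F [-0.1  0.6 -1.7] w 42.1
tool shift to [491.9, 255.8, 36] [-1.7 56.6 -0.6]
```

View pics/w18.png

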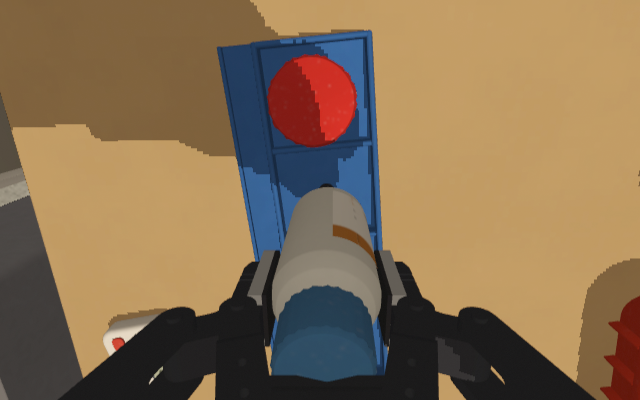

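Request:
{"api": "step_arm", "payload": {
  "series": [
    [-1,[-1,18,0],[0,0,0]],
    [-1,[0,16,0],[0,0,0]],
    [-1,[0,10,0],[0,0,0]],
    [-1,[0,5,0],[0,0,0]],
    [-1,[0,0,0],[0,0,0]]
  ]
}}

```text
clock: 29.38
position: [492.4, 256.9, 44.2]
ee_rot: [-1.209, 1.21, -1.21]
wrist_force: [0.8, -0.4, -0.4]
gripper_width: 42.3
```

Request:
{"api": "step_arm", "payload": {
  "series": [
    [-1,[0,2,0],[0,0,0]],
    [-1,[0,1,0],[0,0,0]],
    [-1,[0,1,0],[0,0,0]],
    [-1,[0,0,0],[0,0,0]],
    [-1,[0,0,0],[0,0,0]]
  ]
}}

```text
clock: 30.0
position: [492.4, 257.0, 40.4]
ee_rot: [-1.209, 1.21, -1.21]
wrist_force: [0.3, 0.5, -1.0]
gripper_width: 41.9
```

Request:
{"api": "step_arm", "payload": {
  "series": [
    [-1,[1,2,0],[0,0,0]],
    [-1,[0,1.5,0],[0,0,0]],
    [-1,[0,1,0],[0,0,0]],
    [-1,[0,0,0],[0,0,0]],
    [-1,[0,0,0],[0,0,0]]
  ]
}}

```text
clock: 30.62
position: [492.3, 256.0, 35.8]
ee_rot: [-1.209, 1.21, -1.21]
wrist_force: [-1.1, -0.0, 0.8]
gripper_width: 42.3
```

Request:
{"api": "step_arm", "payload": {
  "series": [
    [-1,[0,0.6,0],[0,0,0]],
    [-1,[0,0.5,0],[0,0,0]],
    [-1,[0,0,0],[0,0,0]],
    [-1,[0,0,0],[0,0,0]],
    [-1,[0,0,0],[0,0,0]]
  ]
}}

```text
clock: 31.25
position: [492.5, 256.3, 35.7]
ee_rot: [-1.208, 1.211, -1.209]
wrist_force: [-6.0, -2.0, 22.5]
gripper_width: 42.0
```

Request:
{"api": "step_arm", "payload": {
  "series": [
    [0.2,[0,-0.6,0],[0,0,0]],
    [0.5,[0,0,0],[0,0,0]],
    [1,[0,0,0],[0,0,0]],
    [1,[0,0,0],[0,0,0]],
    [1,[0,-8,0],[0,0,0]]
  ]
}}

```text
clock: 31.88
position: [492.0, 255.7, 43.2]
ee_rot: [-1.21, 1.21, -1.21]
wrist_force: [0.2, -0.4, -0.0]
gripper_width: 85.5
```

Request:
{"api": "step_arm", "payload": {
  "series": [
    [1,[0,-25,0],[0,0,0]],
    [1,[0,-45,0],[0,0,0]],
    [1,[0,-50,0],[0,0,0]],
    [1,[0,-40,0],[0,0,0]],
    [1,[30,0,0],[0,0,0]]
  ]
}}

```text
clock: 32.5
position: [493.6, 228.0, 206.6]
ee_rot: [-1.204, 1.207, -1.207]
wrist_force: [0.3, -0.2, -0.4]
gripper_width: 85.1
```

Request:
{"api": "step_arm", "payload": {
  "series": [
    [1,[50,0,5],[0,0,0]],
    [1,[50,0,5],[0,0,0]],
    [1,[20,0,0],[0,0,0]],
    [1,[0,0,0],[0,0,0]],
    [1,[0,0,0],[0,0,0]]
  ]
}}

```text
clock: 33.12
position: [502.1, 107.2, 203.4]
ee_rot: [-1.209, 1.209, -1.209]
wrist_force: [0.4, 0.6, 0.4]
gripper_width: 85.3
```

```bash
python3 - <<'E'
from h import *
to([531.9,-163.3,160])
d=snap("wrist");cv2.imwrite("pics/w19.png",d["image"]);X=cloud(d)
m=(abs(X[...,2]-118)<4)&(abs(X[...,0]-492)<40)&(abs(X[...,1]-256)<40)
P=X[m];print((P.min(0)+P.max(0))/2,P.max(0)-P.min(0))
E
```

```text
t 33.12 pos [502.1 107.2 203.4] yaw(z)deg 0.0 tilt y [0.     0.0004] zz 0.0 F [0.4 0.6 0.4] w 85.3
tool shift to [531.9, -163.3, 160] [270.5  43.3  29.7]Traceback (most recent call last):
  File "<stdin>", line 5, in <module>
    return umr_minimum(a, axis, None, out, keepdims, initial, where)
ValueError: zero-size array to reduction operation minimum which has no identity
```

View pics/w19.png

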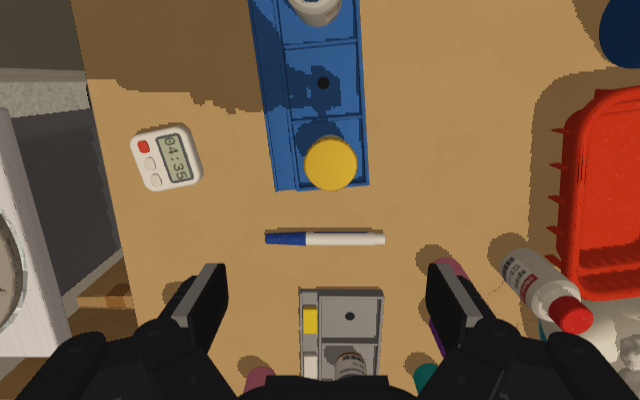

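The bottle stands in its compartment, its base visible at (317,10), and the empty target for the amber pot has its dot at (323,83). Next is the amber pot, which is in the rack compartment beside the white tab. The pink, purple and turquoise look-alikes all stand outside the rack.

Request:
{"api": "step_arm", "payload": {
  "series": [
    [1,[40,0,6],[0,0,0]],
    [1,[50,0,6],[0,0,0]],
    [1,[50,0,6],[0,0,0]],
    [1,[50,0,6],[0,0,0]],
    [1,[45,0,6],[0,0,0]]
  ]
}}

```text
clock: 33.8
position: [532.4, -129.6, 203.3]
ee_rot: [-1.209, 1.209, -1.209]
wrist_force: [0.7, 0.6, 0.4]
gripper_width: 85.4
```

Request:
{"api": "step_arm", "payload": {
  "series": [
    [1,[30,0,0],[0,0,0]],
    [1,[5,20,0],[0,0,0]],
    [1,[0,30,0],[0,0,0]],
    [1,[0,30,0],[0,0,0]],
    [1,[0,0,0],[0,0,0]]
  ]
}}

```text
clock: 34.42
position: [531.0, -162.9, 121.7]
ee_rot: [-1.212, 1.212, -1.207]
wrist_force: [0.1, 0.1, 0.2]
gripper_width: 85.4
```

```bash
python3 - <<'E'
from h import *
to([531.9,-163.3,16])
d=snap("wrist");cv2.imwrite("pics/w20.png",d["image"]);X=cloud(d)
m=(abs(X[...,2]-78)<3.5)&(abs(X[...,0]-532)<40)&(abs(X[...,1]+163)<40)
P=X[m];print((P.min(0)+P.max(0))/2,P.max(0)-P.min(0))
E
```

```text
t 34.42 pos [ 531.  -162.9  121.7] yaw(z)deg 0.01 tilt y [-0.0038 -0.    ] zz -0.0038 F [0.1 0.1 0.2] w 85.4
tool shift to [531.9, -163.3, 16] [  0.4 105.7   1.3]
[ 532.54661021 -163.77838092   77.56382457] [36.86682017 37.8518624   6.03952102]
```

View pics/w20.png

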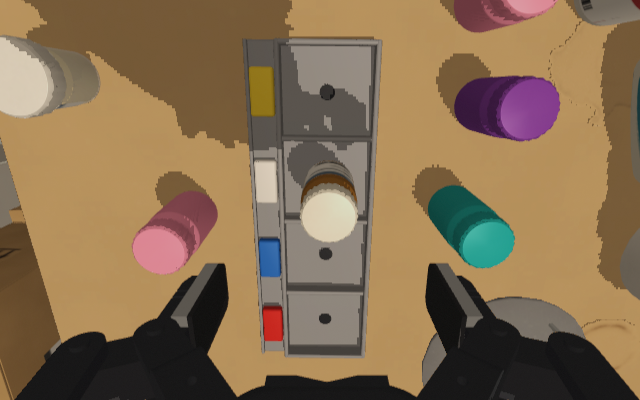

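Request:
{"api": "step_arm", "payload": {
  "series": [
    [1,[0,30,0],[0,0,0]],
    [1,[0,30,0],[0,0,0]],
    [1,[0,23,0],[0,0,0]],
    [1,[0,12,0],[0,0,0]],
    [1,[0,3,0],[0,0,0]]
  ]
}}

```text
clock: 35.1
position: [532.4, -164.0, 25.8]
ee_rot: [-1.209, 1.209, -1.21]
wrist_force: [0.2, -0.1, -0.5]
gripper_width: 85.2
```

Request:
{"api": "step_arm", "payload": {
  "force": 35,
  "series": [
    [0.3,[0,1,0],[0,0,0]],
    [0.15,[0,0,0],[0,0,0]],
    [0,[0,0,0],[0,0,0]],
    [-0.3,[0,0,0],[0,0,0]],
    [-1,[0,0,0],[0,0,0]]
  ]
}}

```text
clock: 35.72
position: [532.2, -164.1, 24.9]
ee_rot: [-1.208, 1.21, -1.21]
wrist_force: [-1.5, 0.9, 7.5]
gripper_width: 37.8
```

```bash
python3 - <<'E'
from h import *
where()
d=snap("wrist");cv2.imwrite("pics/w21.png",d["image"])
E
```

```text
t 35.73 pos [ 532.2 -164.1   24.9] yaw(z)deg -0.07 tilt y [0.0008 0.0002] zz 0.0008 F [-1.5  0.9  7.5] w 37.8
```

View pics/w21.png

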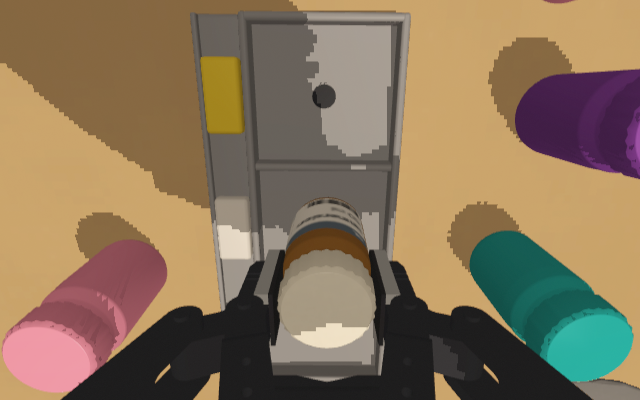

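Request:
{"api": "step_arm", "payload": {
  "series": [
    [-1,[0,-8,0],[0,0,0]],
    [-1,[0,-20,0],[0,0,0]],
    [-1,[0,-30,0],[0,0,0]],
    [-1,[0,-35,0],[0,0,0]],
    [-1,[-15,-35,0],[0,0,0]]
  ]
}}

```text
clock: 36.4
position: [531.6, -150.1, 154.7]
ee_rot: [-1.207, 1.211, -1.212]
wrist_force: [0.9, 0.2, -1.3]
gripper_width: 38.0
```

Request:
{"api": "step_arm", "payload": {
  "series": [
    [-1,[-35,0,-5],[0,0,0]],
    [-1,[-50,0,-6],[0,0,0]],
    [-1,[-50,0,-6],[0,0,0]],
    [-1,[-50,0,-6],[0,0,0]],
    [-1,[-50,0,-6],[0,0,0]]
  ]
}}

```text
clock: 37.02
position: [502.9, 87.4, 153.6]
ee_rot: [-1.207, 1.21, -1.21]
wrist_force: [-0.0, -1.0, -0.6]
gripper_width: 38.3
```

Request:
{"api": "step_arm", "payload": {
  "series": [
    [-1,[-50,0,-5],[0,0,0]],
    [-1,[-35,0,0],[0,0,0]],
    [-1,[-15,0,0],[0,0,0]],
    [-1,[0,20,0],[0,0,0]],
    [-1,[0,20,0],[0,0,0]]
  ]
}}

```text
clock: 37.65
position: [498.6, 185.4, 112.7]
ee_rot: [-1.207, 1.21, -1.211]
wrist_force: [1.7, -0.1, 0.0]
gripper_width: 37.7
```

```bash
python3 - <<'E'
from h import *
to([498.7,186.2,25])
d=snap("wrist");cv2.imwrite("pics/w22.png",d["image"])
E
```

```text
t 37.65 pos [498.6 185.4 112.7] yaw(z)deg -0.11 tilt y [0.0009 0.0004] zz 0.0009 F [ 1.7 -0.1  0. ] w 37.7
tool shift to [498.7, 186.2, 25] [-0.8 87.7 -0. ]
```

View pics/w22.png

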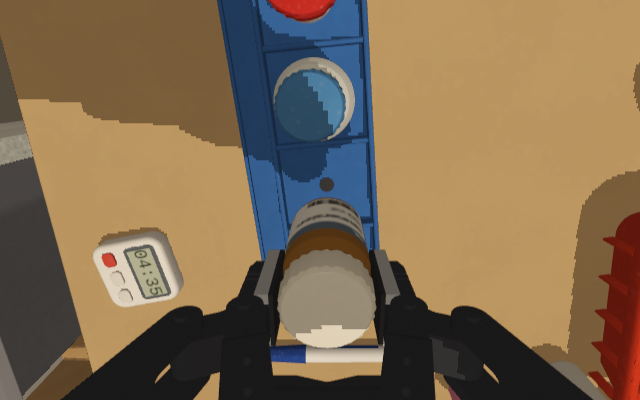

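Amber pot above its compartment, its column 327 matching the dot at (327,185). The bottle (313,100) is upright and clear.

Request:
{"api": "step_arm", "payload": {
  "series": [
    [-1,[0,20,0],[0,0,0]],
    [-1,[0,20,0],[0,0,0]],
    [-1,[0,20,0],[0,0,0]],
    [-1,[0,12,0],[0,0,0]],
    [-1,[0,5,0],[0,0,0]]
  ]
}}

```text
clock: 38.33
position: [498.5, 185.6, 35.4]
ee_rot: [-1.208, 1.21, -1.211]
wrist_force: [0.3, 0.4, 0.2]
gripper_width: 37.8
```

Request:
{"api": "step_arm", "payload": {
  "series": [
    [-1,[0,2,0],[0,0,0]],
    [-1,[0,1,0],[0,0,0]],
    [-1,[0,0,0],[0,0,0]],
    [-1,[0,0,0],[0,0,0]],
    [-1,[0,0,0],[0,0,0]]
  ]
}}

```text
clock: 38.95
position: [498.3, 186.1, 32.5]
ee_rot: [-1.208, 1.21, -1.21]
wrist_force: [-0.4, 0.2, -0.3]
gripper_width: 38.1
```

Request:
{"api": "step_arm", "payload": {
  "series": [
    [-1,[0,3,0],[0,0,0]],
    [-1,[0,2,0],[0,0,0]],
    [-1,[0,1,0],[0,0,0]],
    [-1,[0,0.8,0],[0,0,0]],
    [-1,[0,0,0],[0,0,0]]
  ]
}}

```text
clock: 39.58
position: [498.2, 185.9, 25.5]
ee_rot: [-1.209, 1.21, -1.21]
wrist_force: [0.0, 0.4, -0.5]
gripper_width: 38.0
```

Request:
{"api": "step_arm", "payload": {
  "series": [
    [-1,[0,0.6,0],[0,0,0]],
    [-1,[0,0.6,0],[0,0,0]],
    [-1,[0,0.4,0],[0,0,0]],
    [-1,[0,0,0],[0,0,0]],
    [-1,[0,0,0],[0,0,0]]
  ]
}}

```text
clock: 40.2
position: [498.4, 186.1, 24.8]
ee_rot: [-1.208, 1.211, -1.21]
wrist_force: [-5.3, -1.4, 21.9]
gripper_width: 38.0
```

Request:
{"api": "step_arm", "payload": {
  "series": [
    [0.2,[0,-0.6,0],[0,0,0]],
    [0.5,[0,0,0],[0,0,0]],
    [1,[0,0,0],[0,0,0]],
    [1,[0,0,0],[0,0,0]],
    [1,[0,-8,0],[0,0,0]]
  ]
}}

```text
clock: 40.83
position: [497.9, 185.7, 32.4]
ee_rot: [-1.21, 1.211, -1.21]
wrist_force: [-0.5, -0.3, 0.5]
gripper_width: 85.2
```

Request:
{"api": "step_arm", "payload": {
  "series": [
    [1,[0,-25,0],[0,0,0]],
    [1,[0,-45,0],[0,0,0]],
    [1,[0,-50,0],[0,0,0]],
    [1,[0,-50,0],[0,0,0]],
    [1,[0,-50,0],[0,0,0]]
  ]
}}

```text
clock: 41.45
position: [498.1, 185.6, 254.6]
ee_rot: [-1.208, 1.21, -1.21]
wrist_force: [-0.7, 1.2, 0.1]
gripper_width: 85.3
```

Request:
{"api": "step_arm", "payload": {
  "series": [
    [1,[0,-30,0],[0,0,0]],
    [1,[0,-10,0],[0,0,0]],
    [1,[0,0,0],[0,0,0]],
    [1,[0,0,0],[0,0,0]],
    [1,[0,0,0],[0,0,0]]
  ]
}}

```text
clock: 42.08
position: [497.9, 185.7, 291.6]
ee_rot: [-1.21, 1.211, -1.211]
wrist_force: [0.1, 0.3, 0.7]
gripper_width: 85.1
```

```bash
python3 - <<'E'
from h import *
np.set_printoptions(precision=1,suppress=True)
where()
d=snap("wrist");cv2.imwrite("pics/w23.png",d["image"]);X=cloud(d)
C=np.array([495.3,221.]);a=np.radians(5.5);B=np.array([[np.cos(a),-np.sin(a)],[np.sin(a),np.cos(a)]])
for n,k,h in(("red",105,63),("bottle",35,118),("amber",-35,78),("yellow",-105,63)):
    c=C+B@[0,k];m=(abs(X[...,2]-h)<4)&(np.hypot(X[...,0]-c[0],X[...,1]-c[1])<32)
    P=X[m];q=(P.min(0)+P.max(0))/2;A=np.c_[P[:,:2],np.ones(len(P))]
    print(n,q,"rack xy",B.T@(q[:2]-C)-[0,k],"top z",np.median(P[:,2]),"slope",np.linalg.lstsq(A,P[:,2],rcond=None)[0][:2].round(3))
cv2.imwrite("pics/s3.png",snap("scene")["image"])
E
```

```text
t 42.08 pos [497.9 185.7 291.6] yaw(z)deg -0.08 tilt y [-0. -0.] zz -0.0013 F [0.1 0.3 0.7] w 85.1
red [484.7 321.9  62.5] rack xy [-0.9 -3.5] top z 62.84026138712113 slope [0. 0.]
bottle [491.5 256.7 117.5] rack xy [-0.3  0.9] top z 118.32984859065418 slope [0. 0.]
amber [498.6 186.3  77.6] rack xy [-0.1  0.1] top z 78.04560411398464 slope [0. 0.]
yellow [505.8 116.9  62.1] rack xy [0.5 0.4] top z 62.73036088661743 slope [ 0. -0.]
```

View pics/w23.png

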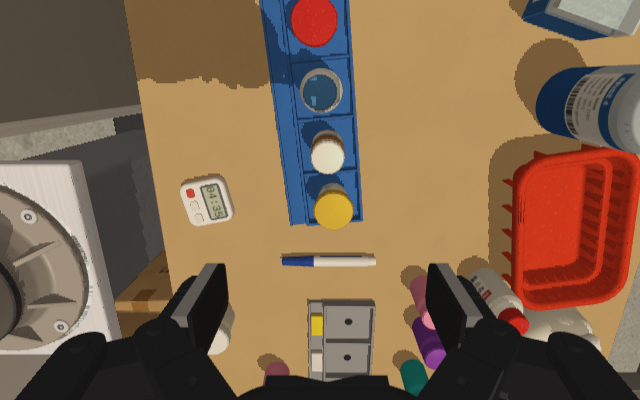

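View pics/s3.png

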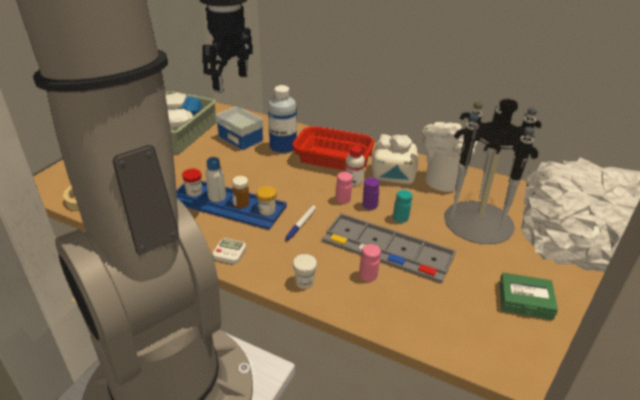

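The wrist view shows red (314,20), blue (321,90), white/amber (327,155) and yellow (333,210), all upright in the blue rack and mirrored. The red lid is cut by the image edge, which explains its -3.5 mm reading (it read -1 mm earlier). The grey rack is empty and nothing else has moved.

```bash
python3 -c "
from cell import arm
print(arm.sign_off())"
```

```text
the job is handed in; nothing more can be done
None
```

All four containers now stand in the blue rack in reverse order, and I handed the job in at about 42 s. From the robot's left they are red cup, blue-capped bottle, amber pot and yellow cup; in the grey rack the order was yellow, amber, blue, red.

**Last checks:** Each container was lowered to contact, released and found upright with a level top. The bottle, amber pot and yellow cup are within about 1 mm of their compartment centres. The arm is clear at about 290 mm height with the gripper open.

**What failed or disagreed:**
- **First grasp of the red cup:** it slipped off the lid. The finger tips sit about 24 mm (shut) to 37 mm (open) behind the reported TCP, although the text puts the TCP at the finger ends. The cup stayed upright and moved about 3 mm, and a deeper second grasp held.
- **Last red-cup reading:** it showed -3.5 mm along the row, but its lid was cut by the image edge. The full view just after placing showed about 1 mm.

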